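Open both leaves of the bench thread cabinet

TASK

Open up the teal thread cabinet for the shift: swing the active (right-hand) leaf open, slide the orange thumb-piece of the flush bolt behind it all the way down so that the bolt comes out of its keeper, and only then swing the passive (left-hand) leaf open. Leave both leaves standing wide open, about square to the cabinet or further, with the bolt still withdrawn. Do not knock or shift the thread cones on top or anything else on the bench.

Things in the scene. Friction and masses are not known exactly. Their poses are not given: they have to be found in the camera images.
- cabinet: fixed teal sheet-steel thread cabinet, 342 wide x 300 high x 200 mm deep, doors to the robot. Origin: on the bench under the middle of the carcass front; x into the cabinet, y left, z up. Two leaves, 169 wide, from z 50 to 285 mm, 25 mm deep, outer faces at x=-27 when shut, meet at y=0. Cones stand on its top: an upright tool at the leaves would foul the top, so lean it back (about 40 deg)
- active_leaf (a joint): the active (right-hand, -y) leaf: opening angle in rad, 0 shut, grows as its free edge swings out to the robot, stop at 1.9. Starts shut or slightly ajar; no latch; light friction (0.15 N m); stays where it is left. Near shut it covers the flush bolt
- passive_leaf (a joint): the passive (left-hand, +y) leaf: opening angle in rad, 0 shut, grows as its free edge swings out to the robot, stop at 1.9. Held shut by the flush bolt until that is withdrawn; then light friction (0.15 N m), stays where it is left. Starts shut
- flush_bolt (a joint): upright flush bolt on the passive leaf's strip: travel in m, 0 shot up into the keeper under the cabinet top, 0.024 withdrawn (slid straight down to its stop). Starts at 0 to 0.004. It catches in the keeper up to about 0.015. Slides with 4 N of friction and stays where it is left
- active_handle (a point): middle of the active leaf's handle, an upright round steel bar 10 mm thick, 100 long, fixed by two stems 43 mm above and below this point, 35 mm out from the leaf face (30 mm gap behind), 38 mm from the leaf's free edge, 215 mm above the bench; when shut at x=-62, y=-38 of the cabinet. Axes as the cabinet's when shut, turning with the leaf
- passive_handle (a point): middle of the passive leaf's handle, the same bar mirrored: 215 mm above the bench; when shut at x=-62, y=+38 mm of the cabinet. Axes as the cabinet's when shut, turning with the leaf
- active_hinge (a point): point on the upright hinge axis of the active leaf, 215 mm above the bench, at x=-14, y=-171 mm of the cabinet. Opening turns the leaf counter-clockwise seen from above
- passive_hinge (a point): point on the upright hinge axis of the passive leaf, 215 mm above the bench, at x=-14, y=+171 mm of the cabinet. Opening turns the leaf clockwise seen from above
- strip_edge (a point): on the free edge of the passive leaf's grey rebate strip (upright 3 mm sheet, 60 wide, z 50 to 247 mm), 150 mm above the bench, on its front face. With the leaf shut at x=-5, y=-58 mm of the cabinet, behind the active leaf. It swings with the passive leaf, 229 mm from its hinge axis
- bolt_thumb (a point): middle of the bolt's orange thumb-piece, a block 12 wide x 20 high, 18 mm proud of the strip, its front 6.5 mm before this point. Leaf shut, bolt shot: 200 mm above the bench, y=-34 mm of the cabinet. Beside it 28 mm free to the passive leaf on the left, open on the right. Push down on its top, or pinch its sides and slide it down
- keeper (a point): lower mouth of the steel keeper staple on the cabinet, into which the bolt's 8 mm rod shoots: 252 mm above the bench, 22 mm wide, standing 20 mm out from the carcass front, so 42 mm above the thumb-piece's top with the bolt shot. A rod guide, 16 wide, 11 mm proud of the strip, lies between, 232 to 238 mm above the bench
- cone_orange: bystander: orange thread cone standing near the front edge of the cabinet's top, on the passive-leaf (left) half; 62 mm wide at the foot, 112 mm high, origin at the centre of its foot
- cone_blue: bystander: blue thread cone standing near the front edge of the cabinet's top, on the active-leaf (right) half; 62 mm wide at the foot, 112 mm high, origin at the centre of its foot
- cone_lime: bystander: lime-green thread cone standing on the bench to the left of the cabinet; 62 mm wide at the foot, 112 mm high, origin at the centre of its foot
- spray_can: bystander: white spray can with an orange cap, 58 mm wide, 190 mm high, standing on the bench at the left; origin at the centre of its foot
- bobbin_tub: bystander: clear round tub with a white lid, 98 mm wide, 66 mm high, on the bench at the right; origin at the centre of its foot
- tape_roll: bystander: white roll of tape lying flat, 86 mm wide, 30 mm high, on the bench in front and to the left; origin at the centre of its underside
- hoop: bystander: green rounded embroidery hoop lying flat in front of the cabinet, about 130 x 225 mm, 14 mm high; origin at its centre, on the bench
- snips: bystander: small steel thread snips lying on the bench in front and to the right, 120 mm long, 8 mm high; origin near the middle

How it is judged:
By the outcome, as a careful person would: the job done as asked, in the order asked, and still so for the second after the job is handed in, with the robot touching nothing.
It also fails if it takes over 64 s, if anything falls off the work surface, if the arm or the gripper's body presses on something with over 40 N, if the wrist force passes 120 N, or if a joint passes its speed limit or range.

ROBOT

A 6-joint arm with a two-finger parallel gripper is mounted at the origin on the work surface. World frame = base frame: x ahead of the robot, y to its left, z up, the work surface at z = 0. Lengths are in m, angles in rad, forces in N, time in s.
With the tool pointing down it reaches from about 0.325 to 0.775 m from the base axis. Payload 9.3 kg.
Tool frame: the origin (TCP) lies on the centre line of the jaws, within the pads' length; the fingertips stand 11 mm ahead of it and the grasp point (between the pads) lies 8 mm behind it; x points along the fingers, y is the direction in which the jaws open and shut, and the axes are right-handed (so a half turn about x gives the same grasp; the last joint's range is limited). The gripper opens to 85 mm and grips with 20 to 120 N. Pads are 22 mm wide; open, the fingers measure 114 mm over their backs; the gripper's body (76 mm by 85 mm) begins 54 mm behind the grasp point. The pads swing forward as they close: fully open they stand 13 mm farther back than shut.
Start: joints at [-1.359, 0.259, 0.021, 1.334, 0, 1.418], TCP at [0.196, -0.514, 0.242] pointing down, gripper open.
Joint ranges: [-3.04, 3.04], [-0.91, 1.82], [-1.04, 1.36], [-1.92, 1.95], [-1.52, 1.45], [-3.14, 3.14]. Speed limits (rad/s): [2.22, 2.22, 2.79, 3.14, 3.14, 3.14].

INTERFACE

Orientations are given as a unit quaternion [x, y, z, w].
In Python, from workcell import ctrl, grab_frame gives the robot as it stands.
- The arm moves only by the tool jog_arm, never from a script. Its argument "rows" is a list that holds one entry, the list of rows, each a list of 5 numbers: the closure, from 0 (fully open) to 1 (shut), then the shift along the world's x, y, z in cm, then the turn about the world's z in rad. In form: [[[gripper, x, y, z, roll], ...]]. A call has 1 to 20 rows; each row is the pose to reach, as a shift and turn from the pose commanded when the call began; what a row does not reach only later rows make up. A row lasts 1/8 s, in which the tool goes at most 62.5 mm and 10.7 degrees, less where a joint would pass 70% of its speed; a pose out of reach is approached as far as the arm can. A call with a gripper value outside its range is refused whole. The fingers move at their own pace and stop on an object; the grip force is fixed at half the most. Time passes only in rows, so rows that repeat a pose let the fingers close. It gives the time, the measured TCP pose, the force and the opening at its end, in the units of the state.
- ctrl.sense(): the state, without advancing time (a new reading comes with each control period).
- grab_frame(name): name is "side" or "top"; returns a dict with "color" (384x512x3 uint8, red, green, blue), "z_map" (384x512 float32, m along the optical axis (not along the pixel's ray), 0 where there is no reading), "fx", "fy", "cx", "cy" (pixels), "k1" (the pictures are not rectified: a ray, as slopes to the right and down, at radius r is drawn at 1 + k1 r^2 times it, then the intrinsics apply), "view" (4x4, takes a point from world to camera coordinates). Camera axes: x right, y up, looking along -z (the intrinsics and any distortion apply to the point x, -y, -z); pixel columns grow to the right and rows downward; lengths in m; the calibration is good to about 2 mm. A picture is of the moment at which its call begins.
- ctrl.sign_off(): hands the job in, once; it reports no verdict.
The state is a dict: "t": time; "joint_pos": joint angles; "dq": joint speeds; "joint_efforts": joint torques, N m; "position": TCP position; "eef_rot": TCP orientation; "contact_force": force on the tool from outside, world axes, zero at the start; "moment": the same for the moment, N m; "finger_gap": finger opening in m.
Only numpy, scipy, OpenCV 4.12 (cv2) and the standard library are available. Lean on these libraries where they do the work, as an engineer would, in place of code of your own. Each camera call takes 0.05 s, during which the arm holds its last target.

## Working session

There is one attempt and no reset: what is moved stays moved. The work goes in short steps, Python scripts to look and compute and a tool call to move; the robot and the scene stay as the last step left them, time stands still between calls to the robot, and variables do not carry over. Pictures are saved under pics/ and viewed, and the job is handed in when it is done.

Besides the shell and the picture viewer there is one more tool, called after "Emit:" as name(argument=value, ...) on one line, values as JSON. jog_arm: Moves the arm, as the interface text tells. Its arguments: {"type":"object","properties":{"rows":{"type":"array"}},"required":["rows"]}

I'll start by looking at the scene and the robot's state.

```bash
mkdir -p pics; ls; python3 - <<'E'
from workcell import ctrl, grab_frame
import cv2,numpy as np
print({k:np.round(v,3) for k,v in ctrl.sense().items()})
for n in("side","top"):
    f=grab_frame(n); print(n,f["fx"],f["fy"],f["cx"],f["cy"],f["k1"]); print(np.round(f["view"],4))
    cv2.imwrite(f"pics/{n}0.png",cv2.resize(f["color"][:,:,::-1],(800,600)))
    np.savez(f"{n}0.npz",**f)
E
```

```text
pics
{'t': np.float64(0.0), 'joint_pos': array([-1.359,  0.259,  0.021,  1.334,  0.   ,  1.418]), 'dq': array([-0.   ,  0.001, -0.001,  0.   , -0.002,  0.001]), 'joint_efforts': array([ 1.0000e-03, -5.5564e+01,  3.4453e+01,  1.4000e-02, -0.0000e+00,
        0.0000e+00]), 'position': array([ 0.196, -0.514,  0.242]), 'eef_rot': array([-0.695, -0.129,  0.695, -0.128]), 'contact_force': array([ 0.21 , -0.121,  0.534]), 'moment': array([ 0.026, -0.01 , -0.004]), 'finger_gap': np.float64(0.085)}
side 479.89485912580056 479.89485912580056 254.82051501179592 180.95418164937323 -0.07826782346475576
[[-0.7343 -0.6787 -0.0109  0.4379]
 [ 0.5044 -0.5564  0.6603 -0.3867]
 [-0.4542  0.4794  0.7509 -1.4928]
 [ 0.      0.      0.      1.    ]]
top 415.66335573222716 415.66335573222716 252.02717335585098 189.12281232717598 -0.12899522634081345
[[-0.0184 -0.9998 -0.005   0.0595]
 [ 0.9951 -0.0188  0.0972 -0.5765]
 [-0.0973 -0.0032  0.9952 -1.697 ]
 [ 0.      0.      0.      1.    ]]
```

View pics/side0.png

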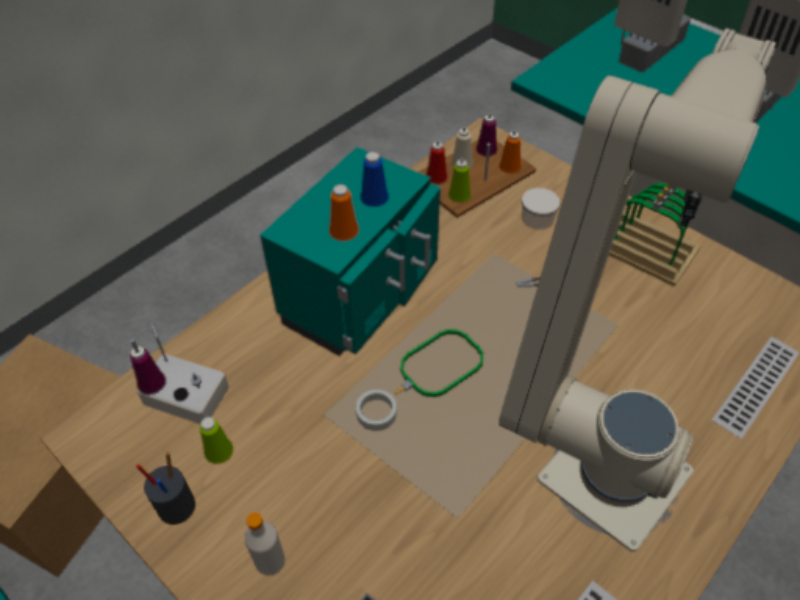

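View pics/top0.png

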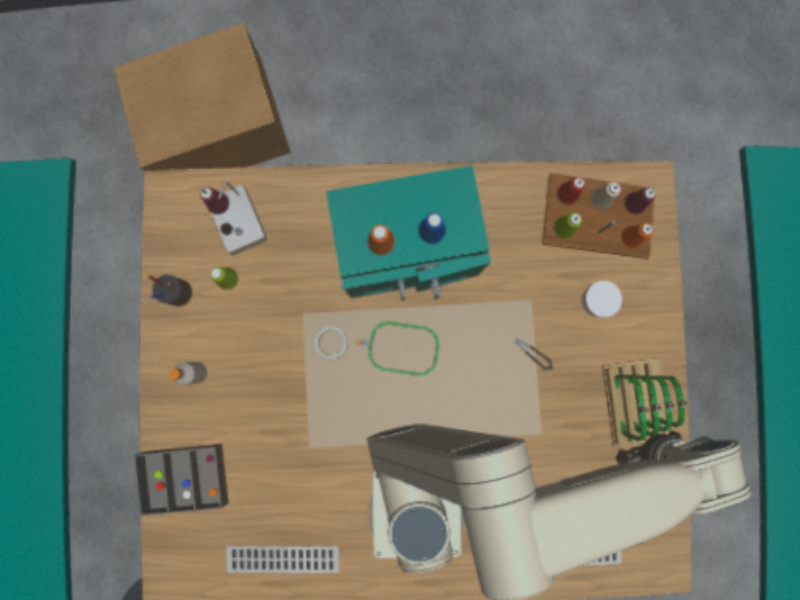

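The active leaf already looks slightly ajar, and the cabinet is yawed a few degrees. Next I'll measure its pose from the depth and colour data.

```bash
cat > h.py <<'E'
import numpy as np,cv2
def cloud(f):
    H,W=f["z_map"].shape; u,v=np.meshgrid(np.arange(W),np.arange(H))
    xd=(u-f["cx"])/f["fx"]; yd=(v-f["cy"])/f["fy"]
    x,y=xd.copy(),yd.copy()
    for _ in range(15):
        s=1+f["k1"]*(x*x+y*y); x=xd/s; y=yd/s
    z=f["z_map"]; P=np.stack([x*z,-y*z,-z,np.ones_like(z)],-1)
    M=np.linalg.inv(f["view"]); return (P@M.T)[...,:3]
def proj(f,p):
    c=f["view"]@np.r_[p,1]; x,y=c[0]/-c[2],-c[1]/-c[2]; s=1+f["k1"]*(x*x+y*y)
    return np.array([f["cx"]+f["fx"]*x*s,f["cy"]+f["fy"]*y*s])
def load(n): 
    d=np.load(n); return {k:d[k] for k in d.files}
class Cab:
    def __init__(s,x,y,yaw): s.o=np.array([x,y,0.]); s.yaw=yaw; c,n=np.cos(yaw),np.sin(yaw); s.R=np.array([[c,-n,0],[n,c,0],[0,0,1]])
    def w(s,p): return s.o+s.R@np.asarray(p,float)
    def l(s,p): return (np.asarray(p)-s.o)@s.R
def snap(n,name):
    from workcell import grab_frame
    f=grab_frame(n); np.savez(name+".npz",**f); return f
def crop(f,x0,y0,x1,y1,name,k=None):
    c=f["color"][y0:y1,x0:x1,::-1]; k=k or min(800/(x1-x0),600/(y1-y0))
    cv2.imwrite(f"pics/{name}.png",cv2.resize(c,None,fx=k,fy=k,interpolation=cv2.INTER_CUBIC))
E
python3 - <<'E'
from h import *
for n in("top","side"):
    f=load(n+"0.npz"); P=cloud(f); hsv=cv2.cvtColor(f["color"],cv2.COLOR_RGB2HSV)
    teal=(hsv[...,0]>80)&(hsv[...,0]<95)&(hsv[...,1]>150)
    m=teal&(abs(P[...,2]-0.3)<0.008)&(P[...,0]>.3)&(abs(P[...,1])<.4)
    q=P[m]; print(n,m.sum(),q[:,2].mean())
    r=cv2.minAreaRect(q[:,:2].astype(np.float32)*1000); print(r, cv2.boxPoints(r))
    m=(abs(P[...,2]-0.245)<0.03)&(P[...,0]>.35)&(P[...,0]<.75)&(P[...,1]<.3)&(P[...,1]>-.25)
    q=P[m]; np.set_printoptions(suppress=True,precision=3)
    # coarse
f=load("side0.npz"); crop(f,160,90,300,230,"side0c")
f=load("top0.npz"); crop(f,200,100,320,200,"top0c")
E
```

```text
top 4471 0.3008362978385973
((704.8599243164062, 11.680160522460938), (233.37255859375, 334.7484436035156), 9.159154891967773) [[ 563.01917  158.34653]
 [ 616.3036  -172.13385]
 [ 846.7007  -134.9862 ]
 [ 793.41626  195.49417]]
side 3248 0.2988466699155866
((707.598876953125, 14.901504516601562), (233.8367462158203, 350.23809814453125), 9.32034969329834) [[ 563.863  168.773]
 [ 620.585 -176.841]
 [ 851.335 -138.97 ]
 [ 794.612  206.644]]
```

View pics/side0c.png

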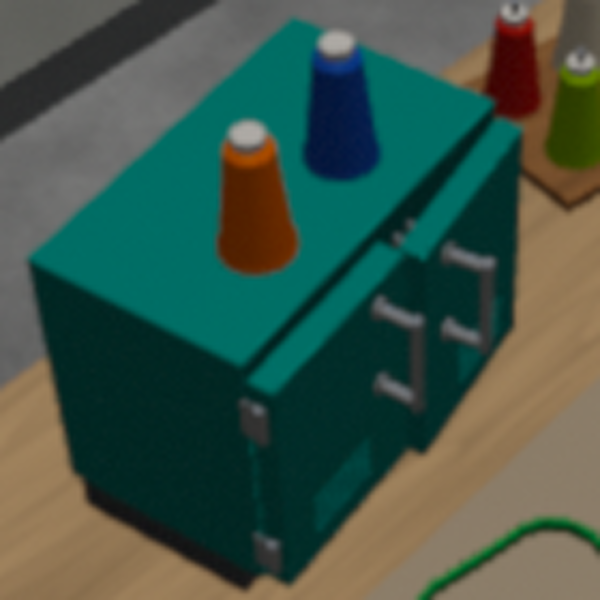

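View pics/top0c.png

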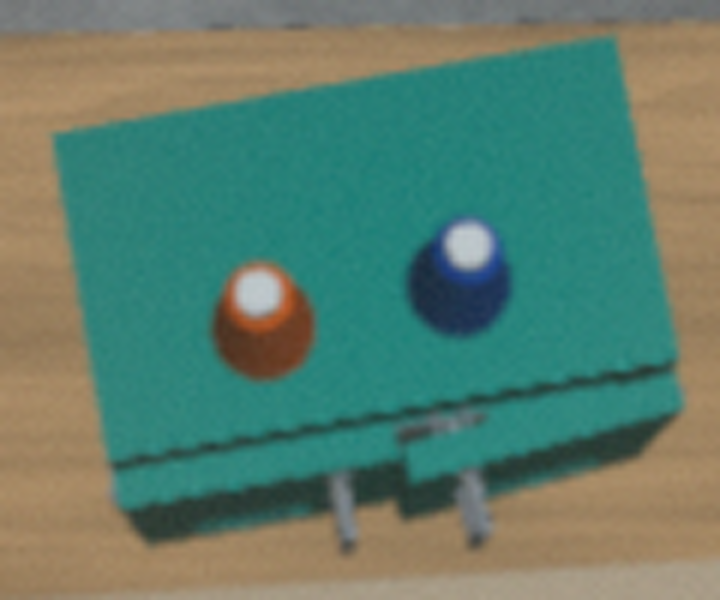

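```bash
cat >> h.py <<'E'
def ray(f,u,v,z):
    xd=(u-f["cx"])/f["fx"]; yd=(v-f["cy"])/f["fy"]; x,y=xd,yd
    for _ in range(20):
        s=1+f["k1"]*(x*x+y*y); x=xd/s; y=yd/s
    M=np.linalg.inv(f["view"]); d=M[:3,:3]@np.array([x,-y,-1]); o=M[:3,3]
    return o+d*(z-o[2])/d[2]
E
python3 - <<'E'
from h import *
from scipy.optimize import least_squares
np.set_printoptions(suppress=True,precision=4)
t=load("top0.npz"); s=load("side0.npz")
kt=6; ks=600/140
T=lambda x,y:(200+(x+.5)/kt-.5,100+(y+.5)/kt-.5)
S=lambda x,y:(160+(x+.5)/ks-.5,90+(y+.5)/ks-.5)
obs=[(t,T(55,135),(.2,.171,.3)),(t,T(617,38),(.2,-.171,.3)),(t,T(673,362),(0,-.171,.3)),(t,T(112,464),(0,.171,.3)),
(s,S(30,260),(.2,.171,.3)),(s,S(297,18),(.2,-.171,.3)),(s,S(495,100),(0,-.171,.3)),(s,S(240,362),(0,.171,.3))]
for f,uv,p in obs: print(p,ray(f,*uv,.3))
def res(q,sub=obs):
    c=Cab(*q); return np.concatenate([proj(f,c.w(p))-uv for f,uv,p in sub])
for sub in(obs[:4],obs[4:],obs):
    r=least_squares(res,[.6,0,.16],args=(sub,)); print(r.x,r.fun.round(2))
c=Cab(*r.x)
for n,p in dict(ah=(-.062,-.038,.265),ph=(-.062,.038,.265),ahg=(-.014,-.171,.285)).items(): print(n,c.w(p),(proj(t,c.w(p))-[200,100])*6,(proj(s,c.w(p))-[160,90])*ks)
# active handle angle: bar top in top crop
for th in np.arange(0,.4,.05):
    v=np.array([-.048,.133]); R=np.array([[np.cos(th),-np.sin(th)],[np.sin(th),np.cos(th)]])
    e=R@v+[-.014,-.171]; p=c.w((*e,.265)); print(round(th,2),p,(proj(t,p)-[200,100])*6+2.5,(proj(s,p)-[160,90])*ks+1.6)
for n,f,x,y in(("or",t,*T(262,330)),):pass
E
```

```text
(0.2, 0.171, 0.3) [0.7942 0.1979 0.3   ]
(0.2, -0.171, 0.3) [ 0.8474 -0.1384  0.3   ]
(0, -0.171, 0.3) [ 0.6504 -0.1647  0.3   ]
(0, 0.171, 0.3) [0.5962 0.1656 0.3   ]
(0.2, 0.171, 0.3) [0.7902 0.201  0.3   ]
(0.2, -0.171, 0.3) [ 0.8438 -0.1357  0.3   ]
(0, -0.171, 0.3) [ 0.6519 -0.1675  0.3   ]
(0, 0.171, 0.3) [0.5999 0.1672 0.3   ]
[ 0.6233 -0.0005  0.1567] [-0.49  0.02 -0.05 -0.05  1.35  0.1  -0.81 -0.11]
[0.6232 0.0001 0.1582] [-0.59 -0.63 -0.46 -0.66  0.61  0.04  0.4   0.91]
[ 0.6233 -0.0003  0.1573] [-0.59  0.05 -0.17 -0.08  1.27  0.06 -0.88 -0.08 -0.53 -0.74 -0.36 -0.73
  0.69 -0.01  0.42  0.81]
ah [ 0.568  -0.0475  0.265 ] [471.6031 508.8789] [471.7937 257.6897]
ph [0.5561 0.0276 0.265 ] [346.3212 531.0849] [416.9815 318.1558]
ahg [ 0.6363 -0.1713  0.285 ] [679.0649 387.0297] [510.6863 118.839 ]
0.0 [ 0.568  -0.0475  0.265 ] [474.1031 511.3789] [473.3937 259.2897]
0.05 [ 0.5619 -0.0511  0.265 ] [480.3237 521.4331] [482.4547 260.633 ]
0.1 [ 0.556  -0.0549  0.265 ] [487.0435 531.1756] [491.6034 261.6564]
0.15 [ 0.5503 -0.0591  0.265 ] [494.2455 540.5809] [500.8129 262.3562]
0.2 [ 0.5448 -0.0635  0.265 ] [501.9119 549.6247] [510.056  262.7303]
0.25 [ 0.5395 -0.0682  0.265 ] [510.0233 558.2834] [519.3055 262.7771]
0.3 [ 0.5345 -0.0732  0.265 ] [518.5593 566.5343] [528.5339 262.4966]
0.35 [ 0.5297 -0.0784  0.265 ] [527.4981 574.3559] [537.7139 261.8896]
```

Both views agree on the cabinet: origin about (0.623, 0.000) with a yaw of 0.157. The passive handle bar top shows at side crop (418,320), as predicted. The active bar top at (488,262) means that leaf is about 0.08 rad ajar. I'll lift and move to in front of and above the active handle, then look at the gripper's shape.

Emit:
jog_arm(rows=[[[0,0,0,8,0],[0,0,0,16,0],[0,6,11,18,-0.13],[0,12,22,18,-0.13],[0,18,33,18,-0.13],[0,24,42,18,-0.13],[0,28,46,18,-0.13],[0,28,46,18,-0.13],[0,28,46,18,-0.13],[0,28,46,18,-0.13]]])

```text
t: 1.35
position: [0.452, -0.0898, 0.4204]
eef_rot: [-0.702, -0.083, 0.702, -0.083]
contact_force: [1.0, -0.9, -0.5]
finger_gap: 0.0851
```

```bash
python3 - <<'E'
from h import *
from workcell import ctrl
print({k:np.round(v,3) for k,v in ctrl.sense().items() if k not in("joint_efforts","dq")})
f=snap("side","side1"); crop(f,150,20,390,200,"side1c")
f=snap("top","top1"); crop(f,190,80,350,200,"top1c")
E
```

```text
{'t': np.float64(1.35), 'joint_pos': array([-0.378,  0.113,  0.286,  1.744, -0.   ,  2.528]), 'position': array([ 0.452, -0.09 ,  0.42 ]), 'eef_rot': array([-0.702, -0.083,  0.702, -0.083]), 'contact_force': array([ 1.009, -0.874, -0.526]), 'moment': array([-0.087, -0.049, -0.013]), 'finger_gap': np.float64(0.085)}
```

View pics/side1c.png

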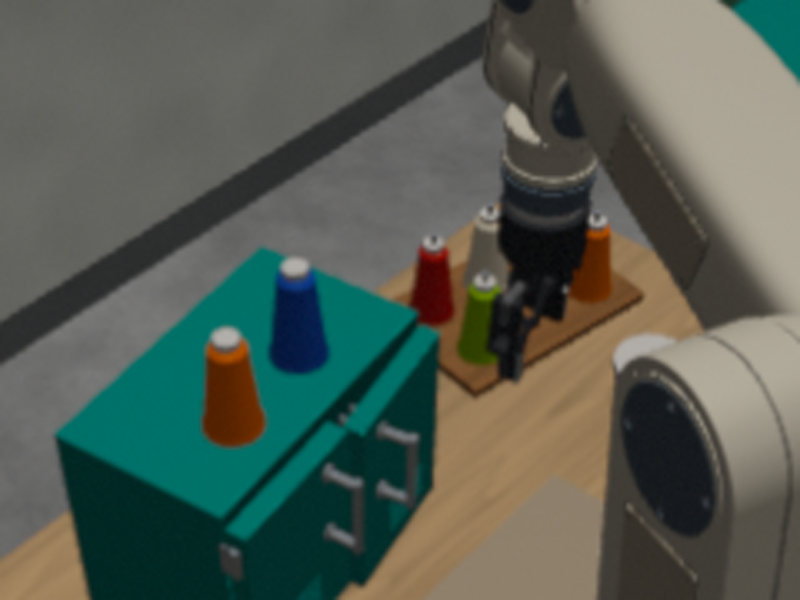

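View pics/top1c.png

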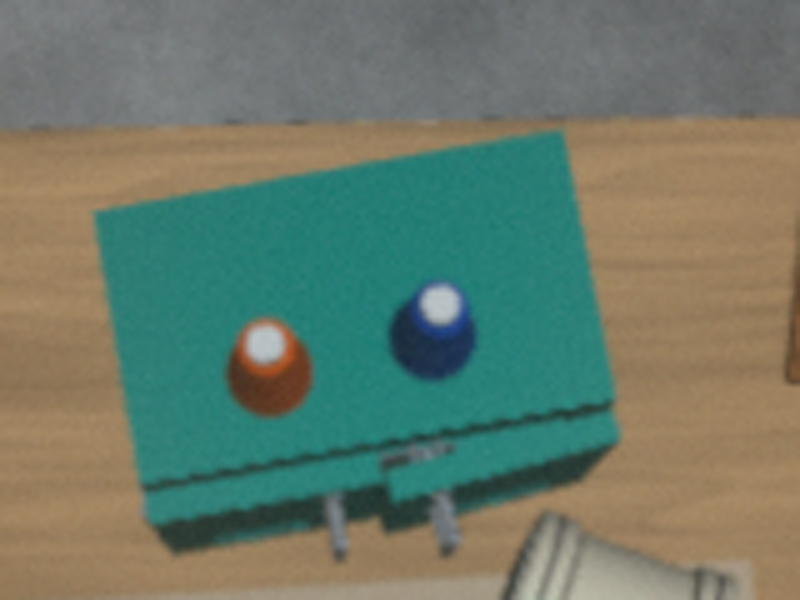

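Emit:
jog_arm(rows=[[[0.3,5,0,0,0],[0.3,8.2,0,-5,0],[0.3,8.2,0,-9,0],[0.3,8.2,0,-9,0],[0.3,8.2,0,-9,0],[0.3,8.2,0,-9,0]]])

```text
t: 2.2
position: [0.5337, -0.0922, 0.3327]
eef_rot: [0.703, 0.082, -0.701, 0.083]
contact_force: [0.4, -1.1, 0.5]
finger_gap: 0.0599
```

```bash
python3 - <<'E'
from h import *
from workcell import ctrl
print({k:np.round(v,3) for k,v in ctrl.sense().items() if k not in("joint_efforts","dq")})
f=snap("side","side2"); crop(f,150,20,390,200,"side2c")
f=snap("top","top2"); crop(f,190,80,350,200,"top2c")
E
```

```text
{'t': np.float64(2.2), 'joint_pos': array([-0.326,  0.233,  0.214,  1.548, -0.   ,  2.581]), 'position': array([ 0.534, -0.092,  0.333]), 'eef_rot': array([ 0.703,  0.082, -0.701,  0.083]), 'contact_force': array([ 0.423, -1.11 ,  0.532]), 'moment': array([-0.07 ,  0.007,  0.019]), 'finger_gap': np.float64(0.06)}
```

View pics/side2c.png

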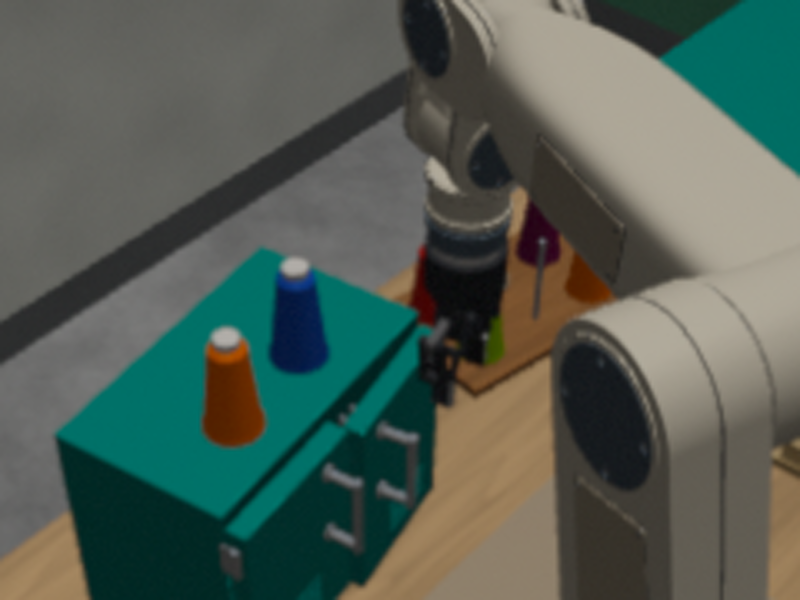

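View pics/top2c.png

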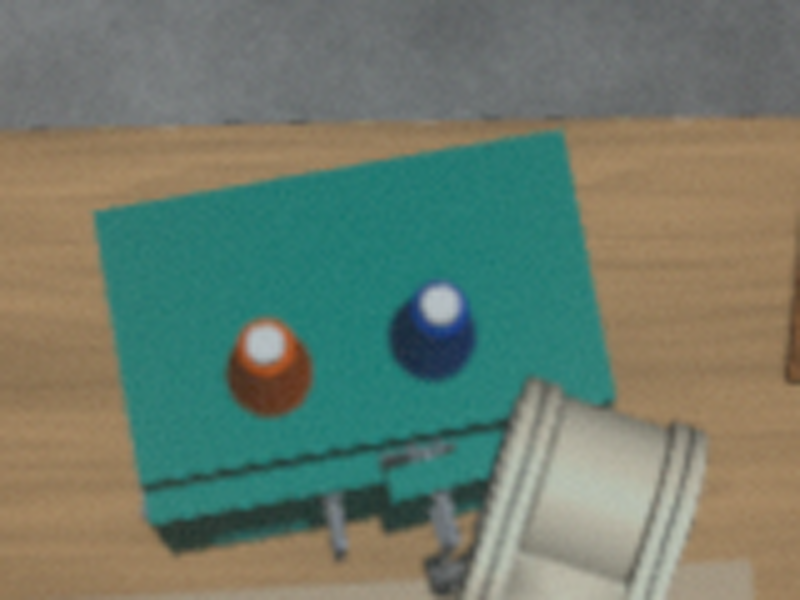

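Emit:
jog_arm(rows=[[[0.3,1.2,2,0,0],[0.3,2.4,3.9,0,0],[0.3,2.4,3.9,0,0],[0.3,2.4,3.9,0,0],[0.3,2.4,3.9,0,0]]])

```text
t: 2.92
position: [0.5571, -0.0533, 0.3307]
eef_rot: [0.702, 0.083, -0.702, 0.083]
contact_force: [-0.7, 0.4, 0.1]
finger_gap: 0.0596
```

```bash
python3 - <<'E'
from h import *
from workcell import ctrl
print({k:np.round(v,3) for k,v in ctrl.sense().items() if k not in("joint_efforts","dq")})
f=snap("side","side2"); crop(f,150,20,390,200,"side3c")
f=snap("top","top2"); crop(f,190,80,350,200,"top3c")
E
```

```text
{'t': np.float64(2.925), 'joint_pos': array([-0.245,  0.268,  0.256,  1.559, -0.   ,  2.662]), 'position': array([ 0.557, -0.053,  0.331]), 'eef_rot': array([ 0.702,  0.083, -0.702,  0.083]), 'contact_force': array([-0.711,  0.382,  0.123]), 'moment': array([-0.025, -0.025, -0.019]), 'finger_gap': np.float64(0.06)}
```

View pics/side3c.png

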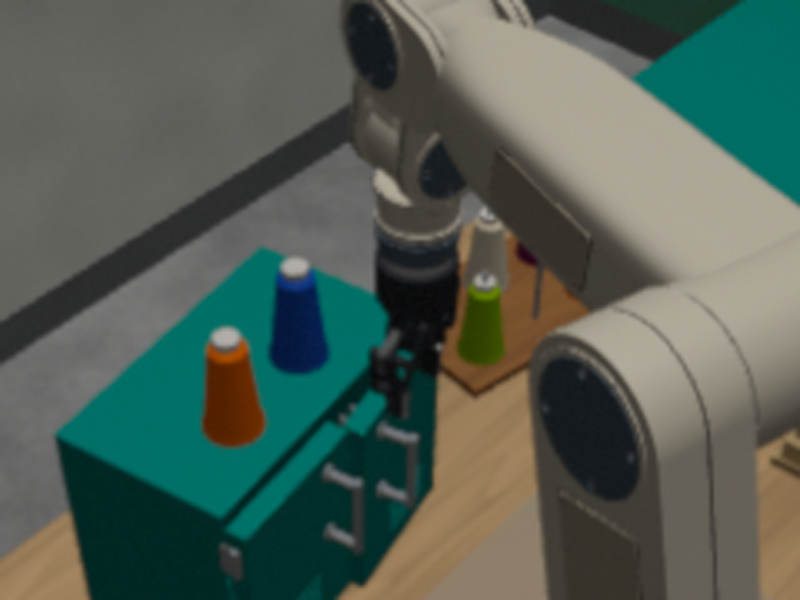

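View pics/top3c.png

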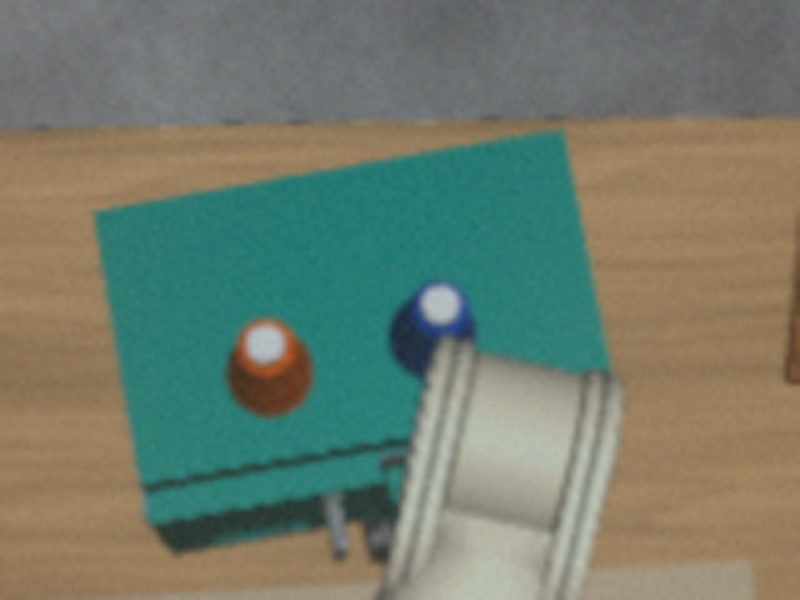

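Emit:
jog_arm(rows=[[[0.3,0.1,0,-3,0],[0.3,0.1,0,-6,0],[0.3,0.1,0,-8.5,0],[0.3,0.1,0,-8.5,0],[0.3,0.1,0,-8.5,0]]])

```text
t: 3.65
position: [0.5587, -0.0531, 0.2466]
eef_rot: [0.703, 0.083, -0.702, 0.083]
contact_force: [0.6, 0.4, 0.4]
finger_gap: 0.0596
```

```bash
python3 - <<'E'
from h import *
f=snap("side","side2"); crop(f,150,20,390,200,"side4c")
crop(f,220,110,310,178,"side4d")
E
```

```text
(no output)
```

View pics/side4c.png

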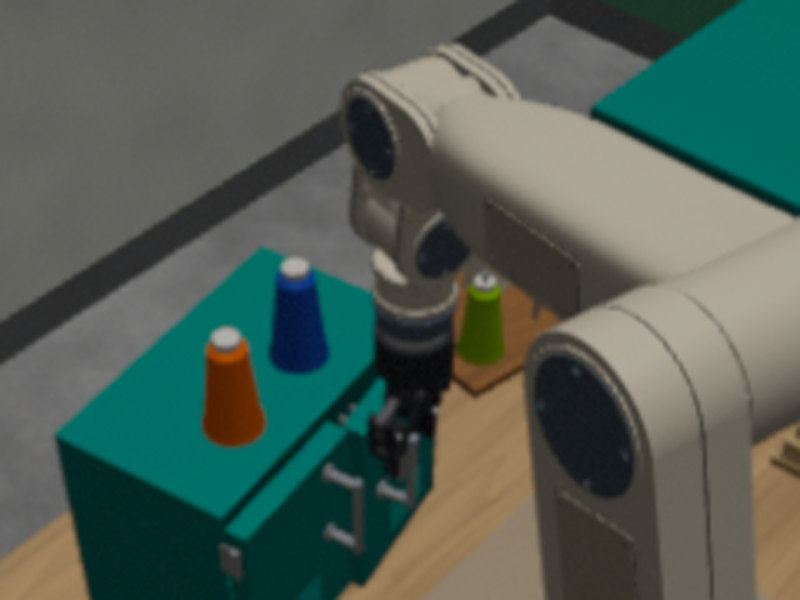

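View pics/side4d.png

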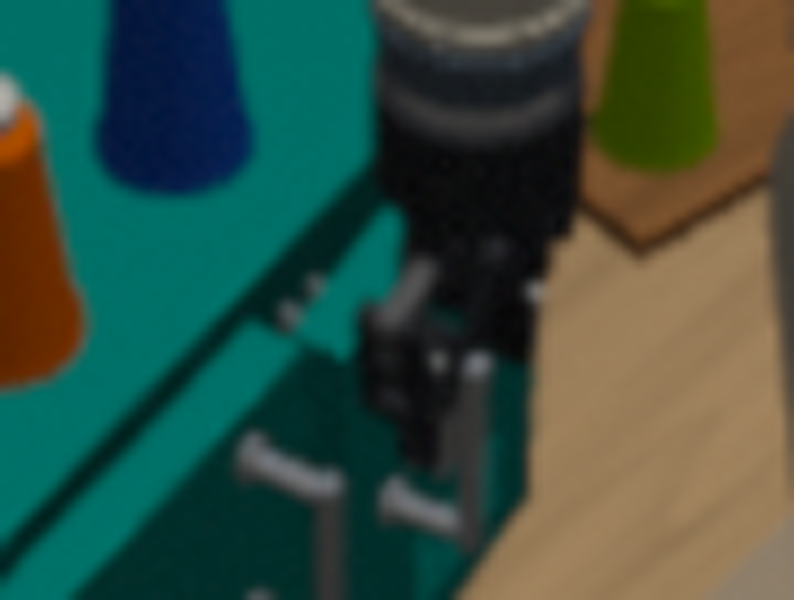

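Emit:
jog_arm(rows=[[[1,0,0,0,0],[1,0,0,0,0],[1,0,0,0,0],[1,0,0,0,0],[1,0,0,0,0],[1,0,0,0,0]]])

```text
t: 4.45
position: [0.5594, -0.0539, 0.246]
eef_rot: [0.703, 0.082, -0.702, 0.083]
contact_force: [3.7, -5.0, 0.4]
finger_gap: 0.0086
```

```bash
python3 - <<'E'
from h import *
np.set_printoptions(suppress=True,precision=4)
c=Cab(.6233,-.0003,.1573)
p0=np.array([.5587,-.0531]); h=c.w((-.014,-.171,0))[:2]; print(h, p0-h, np.linalg.norm(p0-h), np.hypot(.048,.133))
th0=np.arctan2(*(p0-h)[::-1])-c.yaw-np.arctan2(.133,-.048); print(th0)
for d in np.arange(.1,1.75,.1):
    R=np.array([[np.cos(d),-np.sin(d)],[np.sin(d),np.cos(d)]]); print(round(d,2),(R@(p0-h)+h-p0)*100, np.linalg.norm(R@(p0-h)+h))
E
```

```text
[ 0.6363 -0.1714] [-0.0776  0.1183] 0.14144336574108599 0.14139660533407442
0.07673482788945796
0.1 [-1.1421 -0.8334] 0.550716289920666
0.2 [-2.1953 -1.7767] 0.541405093066176
0.3 [-3.1491 -2.8204] 0.5334416868794816
0.4 [-3.9939 -3.954 ] 0.5269683392790732
0.5 [-4.7213 -5.1664] 0.522106170760161
0.6 [-5.324  -6.4454] 0.5189495807966
0.7 [-5.796  -7.7781] 0.517561500381878
0.8 [-6.1327 -9.1513] 0.5179700251686358
0.9 [ -6.3305 -10.5512] 0.520166859206871
1.0 [ -6.3877 -11.9639] 0.5241077779080542
1.1 [ -6.3034 -13.3752] 0.5297150475322053
1.2 [ -6.0788 -14.7711] 0.5368814823690331
1.3 [ -5.7158 -16.1376] 0.5454756394018238
1.4 [ -5.2183 -17.461 ] 0.5553475765787685
1.5 [ -4.5912 -18.7281] 0.5663346333732443
1.6 [ -3.8406 -19.9263] 0.5782668021106797
1.7 [ -2.9742 -21.0436] 0.5909714047298634
```

The gap is 8.6 mm, so the bar is held, and its radius from the hinge matches (141.4 mm). I'll swing along the arc with the wrist turning in step.

Emit:
jog_arm(rows=[[[1,-0.6,-0.4,0,0.05],[1,-1.14,-0.83,0,0.1],[1,-1.7,-1.3,0,0.15],[1,-2.2,-1.78,0,0.2],[1,-2.7,-2.3,0,0.25],[1,-3.15,-2.82,0,0.3],[1,-3.6,-3.38,0,0.35],[1,-4,-3.95,0,0.4],[1,-4.37,-4.55,0,0.45],[1,-4.72,-5.17,0,0.5],[1,-5.04,-5.8,0,0.55],[1,-5.32,-6.45,0,0.6],[1,-5.32,-6.45,0,0.6]]])

```text
t: 6.08
position: [0.5067, -0.1184, 0.246]
eef_rot: [0.647, 0.286, -0.645, 0.288]
contact_force: [7.8, -3.1, -1.6]
finger_gap: 0.0081
```

Emit:
jog_arm(rows=[[[1,-0.47,-1.33,0,0.1],[1,-0.81,-2.71,0,0.2],[1,-1.01,-4.11,0,0.3],[1,-1.06,-5.52,0,0.4],[1,-0.98,-6.93,0,0.5],[1,-0.75,-8.33,0,0.6],[1,-0.39,-9.69,0,0.7],[1,0.11,-11.02,0,0.8],[1,0.73,-12.28,0,0.9],[1,1.48,-13.48,0,1.0],[1,1.9,-14.05,0,1.05],[1,1.9,-14.05,0,1.05],[1,1.9,-14.05,0,1.05]]])

```text
t: 7.7
position: [0.5254, -0.2576, 0.246]
eef_rot: [0.416, 0.571, -0.415, 0.573]
contact_force: [6.1, 1.8, 2.1]
finger_gap: 0.0083
```

```bash
python3 - <<'E'
from h import *
from workcell import ctrl
print({k:np.round(v,3) for k,v in ctrl.sense().items() if k not in("joint_efforts","dq")})
f=snap("side","side5"); crop(f,130,60,370,240,"side5c")
E
```

```text
{'t': np.float64(7.7), 'joint_pos': array([-0.6  ,  0.317,  0.113,  1.365,  0.002,  0.656]), 'position': array([ 0.525, -0.258,  0.246]), 'eef_rot': array([ 0.416,  0.571, -0.415,  0.573]), 'contact_force': array([6.104, 1.803, 2.093]), 'moment': array([ 0.389, -0.936, -0.076]), 'finger_gap': np.float64(0.008)}
```

View pics/side5c.png

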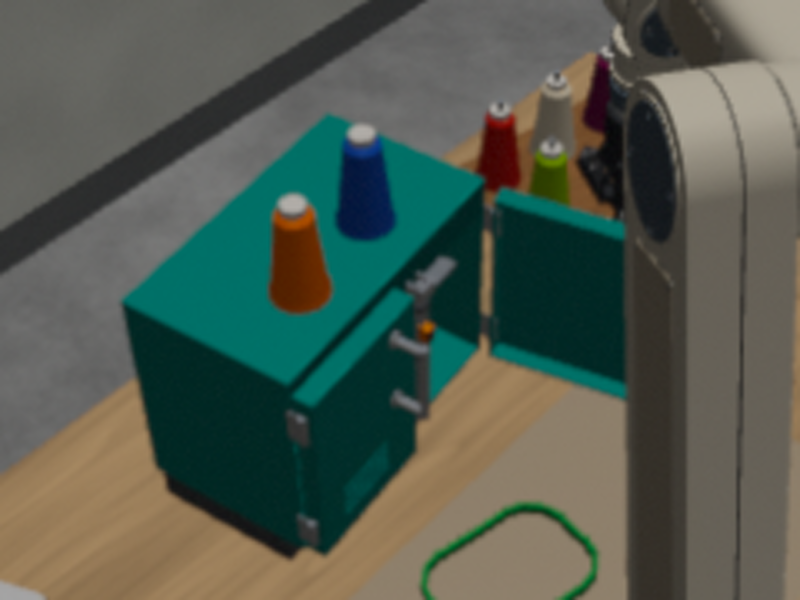

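The active leaf now stands at about 1.73 rad, and the orange thumb-piece shows at crop (427,330). I'll release the handle and lift straight up.

Emit:
jog_arm(rows=[[[0.3,0,0,0,0],[0.3,0,0,0,0],[0.3,0,0,0,0],[0.3,0,0,0,0],[0.3,0,0,4,0],[0.3,0,0,8,0],[0.3,0,0,12,0],[0.3,0,0,12,0],[0.3,0,0,12,0]]])

```text
t: 8.88
position: [0.5241, -0.2578, 0.3647]
eef_rot: [0.416, 0.572, -0.416, 0.572]
contact_force: [0.2, -0.1, -0.6]
finger_gap: 0.0599
```

```bash
python3 - <<'E'
from h import *
from workcell import ctrl
print({k:np.round(v,3) for k,v in ctrl.sense().items() if k not in("joint_efforts","dq")})
f=snap("side","side6"); crop(f,130,60,370,240,"side6c"); crop(f,220,120,300,180,"side6d")
f=snap("top","top6"); crop(f,190,80,350,200,"top6c")
E
```

```text
{'t': np.float64(8.875), 'joint_pos': array([-0.601,  0.322,  0.419,  1.669, -0.   ,  0.656]), 'position': array([ 0.524, -0.258,  0.365]), 'eef_rot': array([ 0.416,  0.572, -0.416,  0.572]), 'contact_force': array([ 0.159, -0.085, -0.55 ]), 'moment': array([ 0.036,  0.04 , -0.034]), 'finger_gap': np.float64(0.06)}
```

View pics/side6c.png

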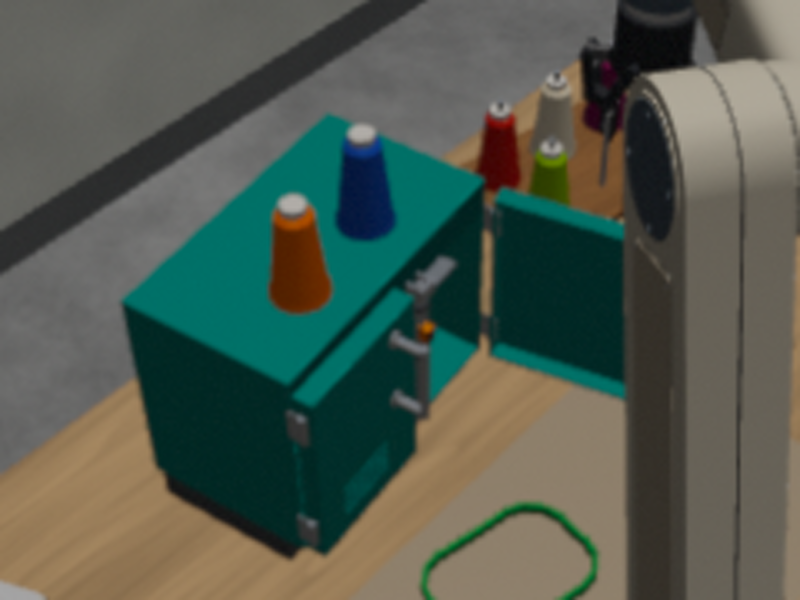

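View pics/side6d.png

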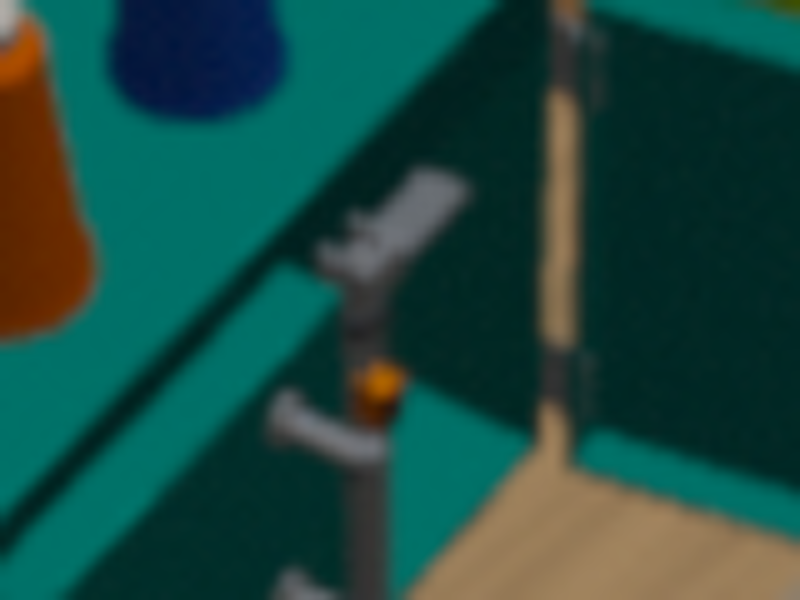

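View pics/top6c.png

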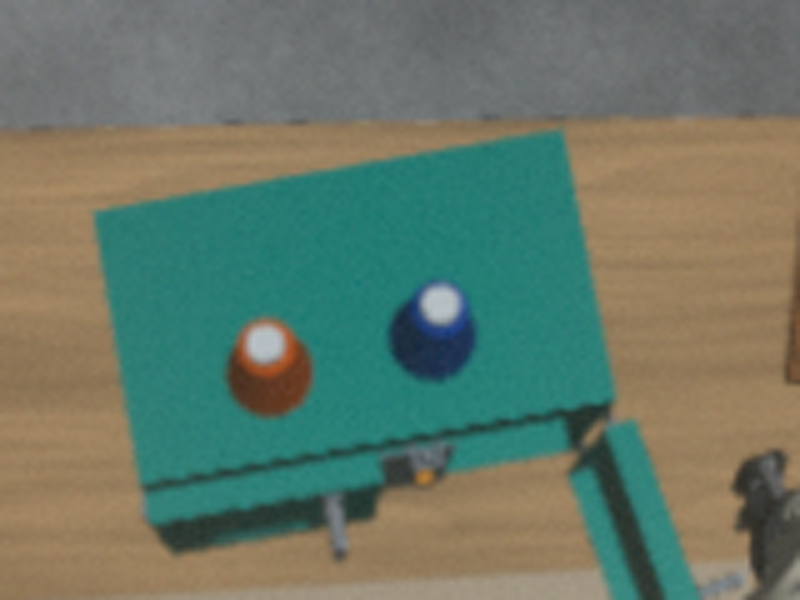

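```bash
python3 - <<'E'
from h import *
np.set_printoptions(suppress=True,precision=1)
c=Cab(.6233,-.0003,.1573)
s=load("side6.npz"); t=load("top6.npz")
pts=dict(thumbtopF=(-.023,-.034,.21),thumbtopB=(-.005,-.034,.21),thumbbotF=(-.023,-.034,.19),stripTopEdge=(-.005,-.058,.247),stripTop0=(-.005,0,.247),
 keepL=(-.02,-.023,.252),keepR=(-.02,-.045,.252),keepLc=(0,-.023,.252),keepRc=(0,-.045,.252),keepLt=(-.02,-.023,.285),keepRt=(-.02,-.045,.285),guideL=(-.016,-.026,.238),guideR=(-.016,-.042,.238),leafTop=(-.027,0,.285),lid0=(0,-.034,.3))
for n,p in pts.items():
    print(n,(proj(s,c.w(p))-[220,120]+.5)*10,(proj(t,c.w(p))-[190,80]+.5)*5)
P=cloud(s); hsv=cv2.cvtColor(s["color"],cv2.COLOR_RGB2HSV)
for f,nm in((s,"side"),(t,"top")):
    P=cloud(f); hsv=cv2.cvtColor(f["color"],cv2.COLOR_RGB2HSV)
    m=(hsv[...,0]<18)&(hsv[...,1]>180)&(hsv[...,2]>90); L=c.l(P)
    m&=(abs(L[...,0]+.02)<.03)&(abs(L[...,1]+.034)<.03)&(L[...,2]>.16)&(L[...,2]<.24)
    np.set_printoptions(suppress=True,precision=4); print(nm,np.argwhere(m)[:, ::-1].tolist(),L[m])
E
```

```text
thumbtopF [400.7 383.5] [426.5 484.2]
thumbtopB [356.5 362.8] [422.1 460.6]
thumbbotF [400.9 424.2] [425.2 487.6]
stripTopEdge [394.8 243.6] [456.9 447.9]
stripTop0 [298.4 346.2] [378.6 461.7]
keepL [374.4 311.8] [413.7 475.4]
keepR [410.8 272.8] [443.5 470.1]
keepLc [324.4 288.6] [408.7 448.5]
keepRc [361.  249.9] [438.5 443.2]
keepLt [373.7 240.4] [415.7 469.3]
keepRt [410.6 201.3] [446.2 463.9]
guideL [369.7 331.5] [415.9 471.9]
guideR [396.1 303.1] [437.4 468.1]
leafTop [352.4 290.3] [385.5 484.5]
lid0 [341.  164.5] [426.9 435.9]
side [[257, 157], [258, 157], [259, 157], [256, 158], [257, 158], [258, 158], [259, 158], [256, 159], [257, 159], [258, 159], [259, 159]] [[-0.0133 -0.0329  0.2096]
 [-0.0169 -0.0336  0.2111]
 [-0.0175 -0.0388  0.2069]
 [-0.0116 -0.0292  0.207 ]
 [-0.0137 -0.0322  0.2056]
 [-0.02   -0.0289  0.2121]
 [-0.0207 -0.034   0.208 ]
 [-0.0145 -0.0249  0.2074]
 [-0.0154 -0.0296  0.204 ]
 [-0.0212 -0.027   0.2095]
 [-0.0188 -0.0367  0.1997]]
top [] []
```

```bash
python3 - <<'E'
from h import *
np.set_printoptions(suppress=True,precision=4,linewidth=150)
c=Cab(.6233,-.0003,.1573)
for n,(x0,x1,y0,y1) in dict(side6=(250,268,134,166),top6=(264,282,166,180)).items():
    f=load(n+".npz"); L=c.l(cloud(f))*1000; 
    for v in range(y0,y1):
        print(v," ".join("%4d,%4d,%3d|%s"%(*L[v,u],"%x%x%x"%tuple(f["color"][v,u]//16)) for u in range(x0,x1,2)))
E
```

```text
134   15, -35,299|076   10, -40,298|076    5, -44,297|066    5, -55,288|033    6, -69,277|022    4, -78,271|021    3, -89,263|022   42,-163,185|022   35,-165,187|022
135    9, -26,305|076    4, -30,304|076    4, -42,294|054    3, -53,286|022    4, -66,276|021    4, -79,266|022    3, -89,258|022   43,-164,178|022   36,-166,181|022
136    9, -26,301|076    5, -33,297|066    3, -41,292|033    4, -54,281|022    5, -67,270|022    1, -74,266|022   53,-166,167|133   47,-170,166|022   35,-165,177|022
137    5, -21,301|076    4, -30,295|055    2, -40,288|022    3, -53,278|021    4, -67,266|022    3, -76,259|132   51,-162,167|455   48,-171,161|444   37,-168,169|122
138    4, -19,299|076    5, -31,289|033    5, -43,280|022    5, -55,271|021    3, -64,264|022   56,-157,162|344   51,-163,160|667   42,-162,166|566   33,-162,171|344
139    2, -16,298|065    4, -30,286|022    1, -37,282|022    2, -51,270|021    1, -62,262|122   55,-155,159|556   48,-158,161|667   40,-158,165|667   36,-167,160|344
140    8, -24,284|043    1, -27,286|022    2, -39,276|022    4, -54,262|022   54,-140,167|344   46,-142,
[... 5836 characters left out ...]
   -4, -57, 80|654    3, -71,  2|875
176  -23,   8,284|266  -25,   1,286|355   -4, -15,102|333   -5, -23,103|443   -4, -32, 85|543  -21, -31,209|973  -22, -38,205|753    1, -63, -5|765    0, -70,  1|875
177  -26,   9,279|244  -26,   1,268|443   -4, -16, 71|554   -5, -24, 66|654   -5, -33, 57|654  -23, -31,199|764   -2, -53,  2|764   -3, -62,  0|875   -5, -70,  3|875
178  -26,   8,248|233  -27,   1,243|554    0, -19, -6|865   -1, -27,  2|875   -2, -36, -4|875   -3, -44, -6|875   -7, -52, 10|875   -7, -61,  0|875   -8, -69,  0|875
179  -27,   7,222|233   -2, -10, -1|764   -4, -18, -1|875   -6, -26,  2|875   -7, -35,  3|875   -9, -43,  3|975  -10, -52,  0|975  -10, -60, -7|975  -12, -69, -5|975
```

The staple spans z 252–270 mm, out to x = −20 (cabinet frame), and the thumb sits where predicted. My moves can't tilt the tool, so I need the exact finger shape. I'll park the gripper with its jaws across the side camera's view and look at it.

Emit:
jog_arm(rows=[[[0,-2,5,3,0.15],[0,-4,10,5,0.3],[0,-6,15,6,0.44],[0,-6.5,17,6,0.44],[0,-6.5,17,6,0.44],[0,-6.5,17,6,0.44],[0,-6.5,17,6,0.44]]])

```text
t: 9.85
position: [0.4597, -0.0888, 0.4245]
eef_rot: [0.281, 0.649, -0.281, 0.648]
contact_force: [-0.3, -0.2, 0.7]
finger_gap: 0.0857
```

```bash
python3 - <<'E'
from h import *
from workcell import ctrl
print({k:np.round(v,4) for k,v in ctrl.sense().items() if k not in("joint_efforts","dq")})
f=snap("side","side7"); p=ctrl.sense()["position"]; u,v=proj(f,p).astype(int); print(u,v)
g=f["color"][v-50:v+20,u-45:u+45,::-1]; g=np.clip(g.astype(float)*2.2,0,255).astype(np.uint8)
cv2.imwrite("pics/side7c.png",cv2.resize(g,None,fx=8,fy=8,interpolation=cv2.INTER_CUBIC))
E
```

```text
{'t': np.float64(9.85), 'joint_pos': array([-3.7030e-01,  1.2940e-01,  3.1560e-01,  1.7588e+00, -1.0000e-04,
        4.4820e-01]), 'position': array([ 0.4597, -0.0888,  0.4245]), 'eef_rot': array([ 0.2813,  0.6493, -0.2814,  0.6481]), 'contact_force': array([-0.2648, -0.1967,  0.7118]), 'moment': array([0.0233, 0.0073, 0.0333]), 'finger_gap': np.float64(0.0857)}
307 122
```

View pics/side7c.png

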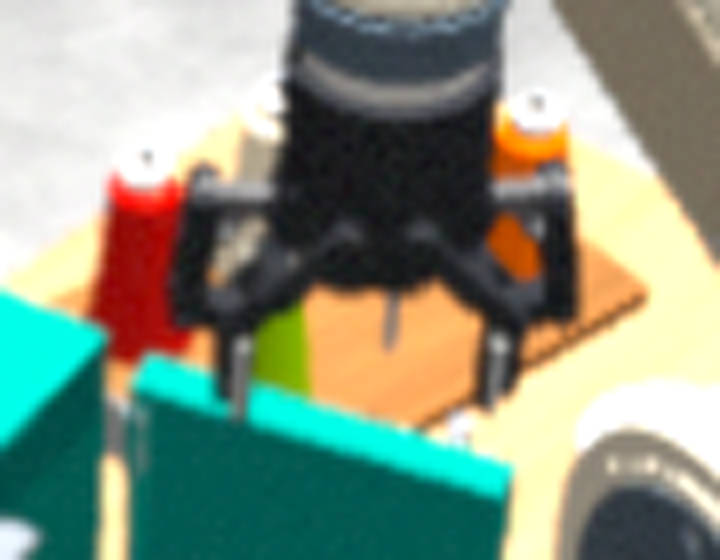

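The picture is clear. Open, the fingertips at crop (222–250, 410) and (480–515, 400) are about 110 mm across. The knuckle links at columns 175 and 578 are about 150 mm across and end about 45 mm above the tips, so an upright fingertip can't pass the staple. I'll fit the arm's kinematics to see what the arm does near its reach limits.

```bash
cat > fk.py <<'E'
import numpy as np
from scipy.optimize import least_squares
D=[(.259,.021,.196,-.514,.242,-1.359),(.113,.286,.452,-.09,.4204,-.378),(.317,.113,.5254,-.2576,.246,-.6),(.322,.419,.5241,-.2578,.3647,-.601),(.233,.214,.534,-.092,.333,-.326),(.268,.256,.5571,-.0533,.3307,-.245),(.1294,.3156,.4597,-.0888,.4245,-.3703)]
def f(q,j2,j3):
    L1,L2,e,h=q; return e+L1*np.sin(j2)+L2*np.cos(j3-j2), h+L1*np.cos(j2)+L2*np.sin(j3-j2)
lat=[]
for d in D:
    j1=d[5]; lat.append(-np.sin(j1)*d[2]+np.cos(j1)*d[3])
lat=np.mean(lat); 
def res(q):
    o=[]
    for d in D:
        r=np.cos(d[5])*d[2]+np.sin(d[5])*d[3]; a=f(q,d[0],d[1]); o+=[a[0]-r,a[1]-d[4]]
    return o
s=least_squares(res,[.45,.4,0,.1])
if __name__=="__main__":
    print(lat,s.x,np.round(s.fun,4))
    # reach limits with tool down
    for z in(.25,.35,.45,.55,.65,.75):
        g=[]
        for j2 in np.linspace(-.91,1.82,500):
            for j3 in np.linspace(-1.04,1.36,500):
                r,zz=f(s.x,j2,j3)
                if abs(zz-z)<.003: g.append((np.hypot(r,lat),j2,j3,np.pi/2-j2+j3))
        g=[x for x in g if -1.92<x[3]<1.95]
        print(z,np.round(min(g),3),np.round(max(g),3)) if g else print(z,None)
E
python3 fk.py
```

```text
0.08362794997556557 [ 0.6246954   0.3951277  -0.00592166 -0.26758474] [-0.0057  0.0011  0.0004  0.0007 -0.0033 -0.0001  0.007  -0.0014 -0.002
 -0.0003  0.0012 -0.0006  0.0023  0.0005]
0.25 [ 0.084 -0.669 -0.593  1.647] [0.868 0.934 1.307 1.944]
0.35 [ 0.084 -0.636 -0.333  1.874] [0.776 0.715 1.086 1.942]
0.45 [ 0.134 -0.423 -0.044  1.949] [0.625 0.425 0.802 1.948]
0.55 None
0.65 None
0.75 None
```

The j4 limit (1.95) caps tool-down poses at z of about 0.48. The interface says an out-of-reach pose is approached as far as the arm can, so I'll command a rise past that height in free space. That will show whether the arm stops or leans the tool.

Emit:
jog_arm(rows=[[[0,0,0,1.5,0],[0,0,0,3,0],[0,0,0,4.5,0],[0,0,0,6,0],[0,0,0,7.5,0],[0,0,0,9,0],[0,0,0,9,0]]])

```text
t: 10.78
position: [0.4564, -0.0873, 0.4996]
eef_rot: [0.281, 0.643, -0.281, 0.655]
contact_force: [0.2, -0.6, -0.5]
finger_gap: 0.0853
```

```bash
python3 - <<'E'
from h import *
from workcell import ctrl
from scipy.spatial.transform import Rotation as R
s=ctrl.sense();print({k:np.round(v,4) for k,v in s.items() if k not in("joint_efforts","dq")}); print(R.from_quat(s["eef_rot"]).as_matrix().round(3))
E
```

```text
{'t': np.float64(10.775), 'joint_pos': array([-3.7020e-01,  1.6120e-01,  5.5620e-01,  1.9477e+00,  4.0000e-04,
        4.4680e-01]), 'position': array([ 0.4564, -0.0873,  0.4996]), 'eef_rot': array([ 0.2813,  0.6425, -0.2805,  0.6553]), 'contact_force': array([ 0.2404, -0.599 , -0.514 ]), 'moment': array([ 0.0294,  0.0329, -0.001 ]), 'finger_gap': np.float64(0.0853)}
[[ 0.017  0.729  0.684]
 [-0.006  0.684 -0.729]
 [-1.     0.008  0.016]]
```

j4 was clipped at 1.948, and the tool leaned slightly forward (0.018 rad) rather than only stopping. I'll see whether the lean carries over and grows in the next call.

Emit:
jog_arm(rows=[[[0,0,0,5,0],[0,0,0,10,0],[0,0,0,10,0],[0,0,0,10,0],[0,0,0,10,0]]])

```text
t: 11.4
position: [0.4484, -0.0859, 0.5275]
eef_rot: [0.282, 0.618, -0.279, 0.678]
contact_force: [0.5, -0.5, -0.6]
finger_gap: 0.0857
```

```bash
cat > st.py <<'E'
from h import *
from workcell import ctrl
from scipy.spatial.transform import Rotation as R
s=ctrl.sense();print({k:np.round(v,4).tolist() for k,v in s.items() if k in("t","joint_pos","position","contact_force","finger_gap")}); print(R.from_quat(s["eef_rot"]).as_matrix().round(3).tolist())
E
python3 st.py
```

```text
{'t': 11.4, 'joint_pos': [-0.3744, 0.1245, 0.5867, 1.9479, 0.0016, 0.4425], 'position': [0.4484, -0.0859, 0.5275], 'contact_force': [0.4652, -0.5397, -0.5656], 'finger_gap': 0.0857}
[[0.08, 0.727, 0.681], [-0.03, 0.685, -0.728], [-0.996, 0.038, 0.076]]
```

Emit:
jog_arm(rows=[[[0,0,0,6,0],[0,0,0,12,0],[0,0,0,18,0],[0,0,0,24,0],[0,0,0,30,0],[0,0,0,36,0],[0,0,0,40,0],[0,0,0,40,0]]])

```text
t: 12.4
position: [0.4305, -0.0825, 0.557]
eef_rot: [0.282, 0.593, -0.278, 0.702]
contact_force: [-0.4, -0.1, -0.1]
finger_gap: 0.0856
```

```bash
python3 st.py
```

```text
{'t': 12.4, 'joint_pos': [-0.3834, 0.0726, 0.6042, 1.948, 0.0032, 0.4337], 'position': [0.4305, -0.0825, 0.557], 'contact_force': [-0.3524, -0.0584, -0.0985], 'finger_gap': 0.0856}
[[0.144, 0.724, 0.675], [-0.055, 0.686, -0.725], [-0.988, 0.067, 0.138]]
```

Emit:
jog_arm(rows=[[[0,0,0,6,0],[0,0,0,6,0]]])

```text
t: 12.65
position: [0.4277, -0.0818, 0.5781]
eef_rot: [0.282, 0.573, -0.276, 0.718]
contact_force: [-0.3, 0.1, 0.3]
finger_gap: 0.0854
```

```bash
python3 st.py
```

```text
{'t': 12.65, 'joint_pos': [-0.3846, 0.0548, 0.6387, 1.9484, 0.0038, 0.4326], 'position': [0.4277, -0.0818, 0.5781], 'contact_force': [-0.2912, 0.1251, 0.2952], 'finger_gap': 0.0854}
[[0.191, 0.72, 0.667], [-0.073, 0.688, -0.722], [-0.979, 0.089, 0.184]]
```

The lean persists and grows with each call (0.206 rad now), so this gets me the "lean it back" posture. I'll turn so the jaws lie across the arm's plane and keep building lean with short upward calls.

Emit:
jog_arm(rows=[[[1,0,0,4,0.17],[1,0,0,6,0.34],[1,0,0,6,0.44]]])

```text
t: 13.02
position: [0.4284, -0.078, 0.5894]
eef_rot: [0.145, 0.602, -0.117, 0.777]
contact_force: [-0.5, 0.4, -0.6]
finger_gap: 0.0321
```

Emit:
jog_arm(rows=[[[1,2,-1,6,0],[1,2,-1,6,0]]])

```text
t: 13.28
position: [0.4481, -0.0847, 0.6075]
eef_rot: [0.143, 0.584, -0.122, 0.79]
contact_force: [0.6, 0.1, 0.2]
finger_gap: 0.0
```

```bash
python3 st.py
```

```text
{'t': 13.275, 'joint_pos': [-0.434, 0.0663, 0.7212, 1.9479, 0.0986, -0.0385], 'position': [0.4481, -0.0847, 0.6075], 'contact_force': [0.5778, 0.0733, 0.2473], 'finger_gap': 0.0}
[[0.289, 0.36, 0.887], [-0.025, 0.929, -0.369], [-0.957, 0.084, 0.278]]
```

Emit:
jog_arm(rows=[[[1,3,-1,6,0],[1,3,-1,6,0]]])

```text
t: 13.52
position: [0.4752, -0.091, 0.6247]
eef_rot: [0.14, 0.565, -0.125, 0.803]
contact_force: [0.2, 1.1, -0.8]
finger_gap: -0.0005
```

Emit:
jog_arm(rows=[[[1,3,-1,6,0],[1,3,-1,6,0]]])

```text
t: 13.78
position: [0.5, -0.0974, 0.6423]
eef_rot: [0.138, 0.545, -0.128, 0.817]
contact_force: [0.0, 0.6, -0.9]
finger_gap: 0.0001
```

Emit:
jog_arm(rows=[[[1,3,-1,6,0],[1,3,-1,6,0]]])

```text
t: 14.02
position: [0.523, -0.1037, 0.6596]
eef_rot: [0.135, 0.525, -0.13, 0.83]
contact_force: [-0.7, 0.8, -0.1]
finger_gap: -0.0002
```

```bash
python3 st.py
```

```text
{'t': 14.025, 'joint_pos': [-0.4044, 0.1846, 0.9883, 1.9484, 0.0948, 0.0032], 'position': [0.523, -0.1037, 0.6596], 'contact_force': [-0.6955, 0.806, -0.1064], 'finger_gap': -0.0002}
[[0.416, 0.358, 0.836], [-0.075, 0.929, -0.361], [-0.906, 0.087, 0.413]]
```

Emit:
jog_arm(rows=[[[1,0,0,6,0],[1,0,0,6,0]]])

```text
t: 14.28
position: [0.5152, -0.0994, 0.6836]
eef_rot: [0.132, 0.502, -0.133, 0.844]
contact_force: [0.1, -0.4, 0.1]
finger_gap: -0.0003
```

Emit:
jog_arm(rows=[[[1,0,0,6,0],[1,0,0,6,0]]])

```text
t: 14.52
position: [0.5105, -0.0966, 0.7038]
eef_rot: [0.13, 0.483, -0.135, 0.856]
contact_force: [-0.0, -0.1, -0.3]
finger_gap: 0.0001
```

Emit:
jog_arm(rows=[[[1,0,0,6,0],[1,0,0,6,0]]])

```text
t: 14.78
position: [0.506, -0.0939, 0.7234]
eef_rot: [0.127, 0.463, -0.137, 0.866]
contact_force: [-0.6, -0.3, -0.2]
finger_gap: 0.0001
```

```bash
python3 st.py
```

```text
{'t': 14.775, 'joint_pos': [-0.4025, 0.1478, 1.0961, 1.9482, 0.0998, 0.0186], 'position': [0.506, -0.0939, 0.7234], 'contact_force': [-0.5835, -0.3171, -0.1634], 'finger_gap': 0.0001}
[[0.534, 0.355, 0.768], [-0.119, 0.93, -0.347], [-0.837, 0.094, 0.539]]
```

Emit:
jog_arm(rows=[[[1,-1,0,6,0],[1,-1,0,6,0]]])

```text
t: 15.02
position: [0.4911, -0.0907, 0.7446]
eef_rot: [0.125, 0.443, -0.139, 0.877]
contact_force: [0.2, 0.3, 0.6]
finger_gap: -0.0
```

Emit:
jog_arm(rows=[[[1,-1,0,6,0],[1,-1,0,6,0]]])

```text
t: 15.28
position: [0.4782, -0.0879, 0.7644]
eef_rot: [0.122, 0.423, -0.141, 0.887]
contact_force: [0.0, 0.6, -0.2]
finger_gap: -0.0003
```

```bash
python3 st.py
```

```text
{'t': 15.275, 'joint_pos': [-0.4224, 0.1018, 1.1401, 1.9483, 0.114, 0.0121], 'position': [0.4782, -0.0879, 0.7644], 'contact_force': [0.027, 0.6164, -0.1989], 'finger_gap': -0.0003}
[[0.603, 0.352, 0.716], [-0.146, 0.931, -0.335], [-0.784, 0.097, 0.613]]
```

The lean is now 38°, leaning towards −0.24 rad. Next is to turn it to face the cabinet and work out the waypoints for the push.

```bash
cat > tgt.py <<'E'
import sys
from h import *
from workcell import ctrl
from scipy.spatial.transform import Rotation as R
np.set_printoptions(suppress=True,precision=2)
c=Cab(.6233,-.0003,.1573); s=ctrl.sense(); p=np.array(s["position"])
def go(tip,turn,ahead=.011):
    M=(R.from_euler("z",turn)*R.from_quat(s["eef_rot"])).as_matrix()
    w=c.w(np.array(tip)/1000)-ahead*M[:,0]
    print(tip,"shift cm",(w-p)*100,"axis cab",M[:,0]@c.R,"y cab",M[:,1]@c.R)
def cur():
    M=R.from_quat(s["eef_rot"]).as_matrix(); print("tip cab mm",c.l(p+.011*M[:,0])*1000,"axis",M[:,0]@c.R,"y",M[:,1]@c.R,"F",np.round(s["contact_force"],1),"t",s["t"],"gap",s["finger_gap"])
E
python3 - <<'E'
from tgt import *
for t in((-150,-37,300),(-110,-37,225),(-60,-37,222),(-26,-37,222)): go(t,.45)
E
```

```text
(-150, -37, 300) shift cm [ -0.39   2.61 -45.58] axis cab [ 0.62  0.03 -0.78] y cab [0.07 0.99 0.1 ]
(-110, -37, 225) shift cm [  3.56   3.24 -53.08] axis cab [ 0.62  0.03 -0.78] y cab [0.07 0.99 0.1 ]
(-60, -37, 222) shift cm [  8.5    4.02 -53.38] axis cab [ 0.62  0.03 -0.78] y cab [0.07 0.99 0.1 ]
(-26, -37, 222) shift cm [ 11.86   4.55 -53.38] axis cab [ 0.62  0.03 -0.78] y cab [0.07 0.99 0.1 ]
```

Emit:
jog_arm(rows=[[[1,-2,0.5,-5,0.1],[1,-3,1,-10,0.2],[1,-3,1.5,-16,0.3],[1,-3,2,-22,0.4],[1,-2,2.6,-28,0.45],[1,-0.4,2.6,-34,0.45],[1,-0.4,2.6,-40,0.45],[1,-0.4,2.6,-45.6,0.45],[1,-0.4,2.6,-45.6,0.45],[1,-0.4,2.6,-45.6,0.45],[1,-0.4,2.6,-45.6,0.45]]])

```text
t: 16.65
position: [0.4767, -0.063, 0.3071]
eef_rot: [0.024, 0.441, 0.061, 0.895]
contact_force: [-1.0, -0.8, -0.3]
finger_gap: 0.0004
```

```bash
python3 st.py; python3 -c "
from tgt import *
cur()
for t in((-110,-37,225),(-60,-37,222),(-26,-37,222)): go(t,0)
f=snap('side','side8'); crop(f,130,40,370,220,'side8c')"
```

```text
{'t': 16.65, 'joint_pos': [-0.5787, -0.2257, -0.4957, 0.7971, 0.4538, -0.5148], 'position': [0.4767, -0.063, 0.3071], 'contact_force': [-1.0376, -0.7606, -0.2746], 'finger_gap': 0.0004}
[[0.603, -0.087, 0.793], [0.13, 0.991, 0.01], [-0.787, 0.097, 0.609]]
tip cab mm [-147.82  -38.63  298.44] axis [ 0.62  0.03 -0.79] y [0.07 0.99 0.1 ] F [-1.  -0.8 -0.3] t 16.65 gap 0.00043643537260054947
(-110, -37, 225) shift cm [ 3.71  0.75 -7.34] axis cab [ 0.62  0.03 -0.79] y cab [0.07 0.99 0.1 ]
(-60, -37, 222) shift cm [ 8.65  1.54 -7.64] axis cab [ 0.62  0.03 -0.79] y cab [0.07 0.99 0.1 ]
(-26, -37, 222) shift cm [12.01  2.07 -7.64] axis cab [ 0.62  0.03 -0.79] y cab [0.07 0.99 0.1 ]
```

View pics/side8c.png

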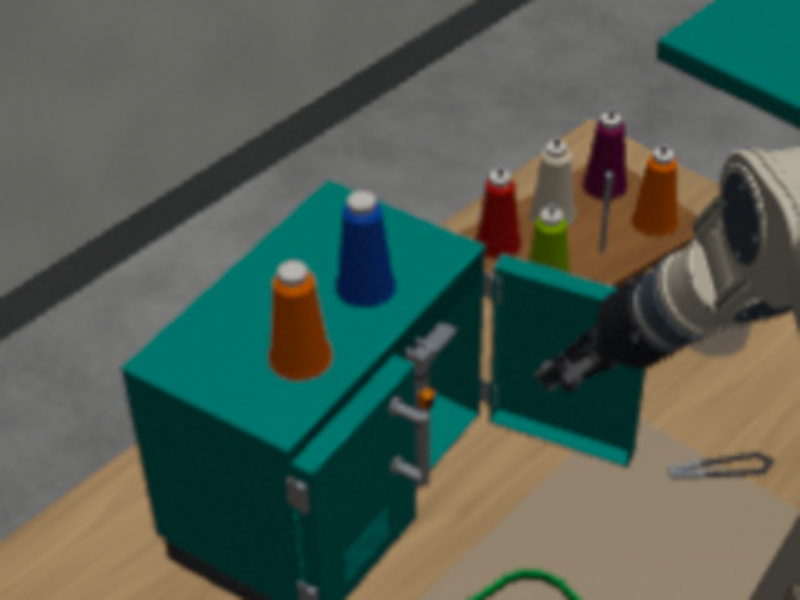

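The lean is achieved, with the closed fingers at crop (545,375) pointing at the cabinet. Now I'll approach in front of the thumb-piece.

Emit:
jog_arm(rows=[[[1,2,0.4,-4,0],[1,4,0.8,-7.6,0],[1,6.5,1.2,-7.6,0],[1,8.6,1.5,-7.6,0],[1,8.6,1.5,-7.6,0],[1,8.6,1.5,-7.6,0]]])

```text
t: 17.45
position: [0.5621, -0.0477, 0.2303]
eef_rot: [0.024, 0.442, 0.061, 0.895]
contact_force: [-0.2, 0.8, -0.4]
finger_gap: 0.0002
```

```bash
python3 -c "
from tgt import *
cur()
for t in((-26,-37,222),(-26,-37,184)): go(t,0)
f=snap('side','side9'); crop(f,220,110,310,178,'side9c')
f=snap('top','top9'); crop(f,230,130,310,190,'top9c')"
```

```text
tip cab mm [-61.07 -36.85 221.59] axis [ 0.62  0.03 -0.79] y [0.07 0.99 0.1 ] F [-0.2  0.8 -0.4] t 17.45 gap 0.00019382798805741175
(-26, -37, 222) shift cm [3.47 0.53 0.04] axis cab [ 0.62  0.03 -0.79] y cab [0.07 0.99 0.1 ]
(-26, -37, 184) shift cm [ 3.47  0.53 -3.76] axis cab [ 0.62  0.03 -0.79] y cab [0.07 0.99 0.1 ]
```

View pics/side9c.png

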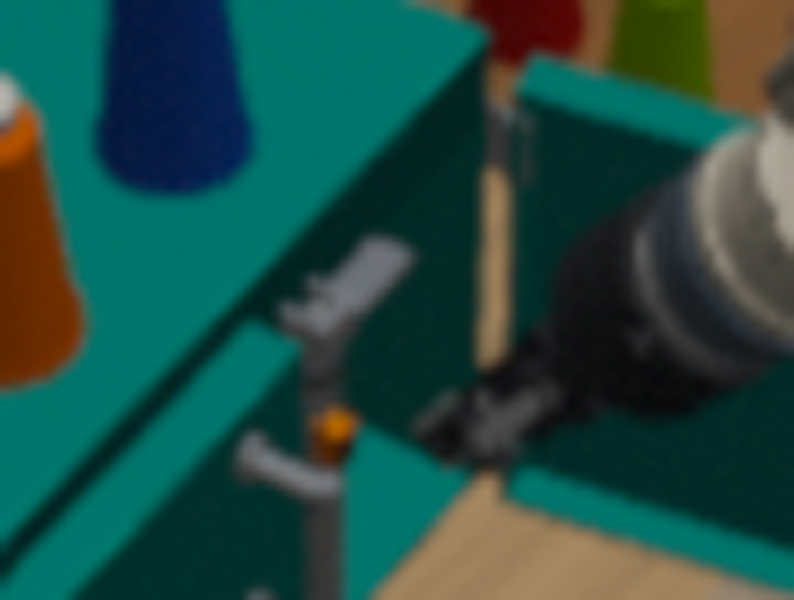

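View pics/top9c.png

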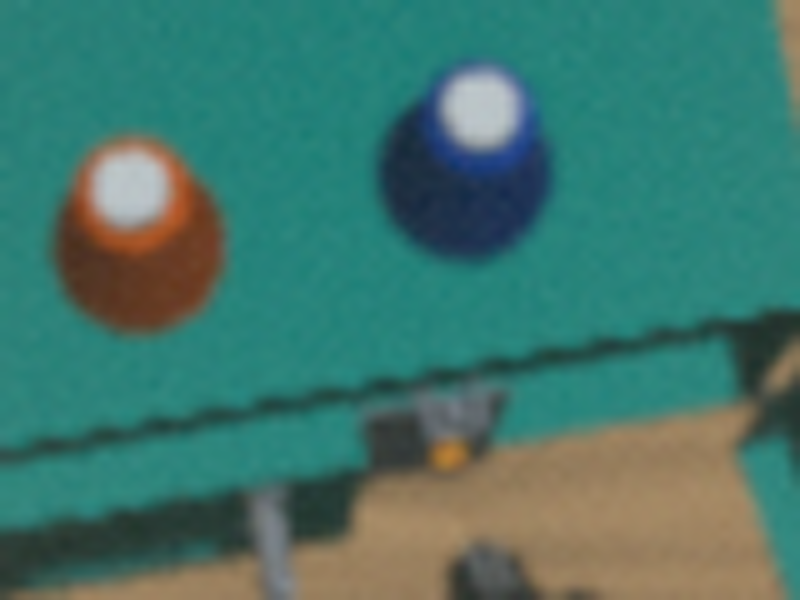

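```bash
python3 -c "
from tgt import *
t=load('top9.npz');sd=load('side9.npz')
for q in((-61,-37,222),(-61,-51.5,222),(-61,-22.5,222),(-26,-37,222),(-23,-28,210),(-23,-40,210)):
    w=c.w(np.array(q)/1000.); print(q,(proj(t,w)-[230,130]+.5)*10,(proj(sd,w)-[220,110]+.5)*800/90)
"
```

```text
(-61, -37, 222) [481.13 563.58] [444.66 442.49]
(-61, -51.5, 222) [519.78 556.73] [465.28 419.37]
(-61, -22.5, 222) [442.45 570.43] [423.83 465.84]
(-26, -37, 222) [463.99 470.81] [366.97 406.17]
(-23, -28, 210) [437.09 471.24] [347.49 439.3 ]
(-23, -40, 210) [468.78 465.64] [364.77 420.38]
```

Emit:
jog_arm(rows=[[[1,1.5,0.5,0,0],[1,3.4,0.85,0,0],[1,3.4,0.85,0,0],[1,3.4,0.85,0,0]]])

```text
t: 18.05
position: [0.5963, -0.0389, 0.2293]
eef_rot: [0.024, 0.442, 0.061, 0.894]
contact_force: [0.2, 0.8, 0.9]
finger_gap: -0.0002
```

```bash
python3 -c "
from tgt import *
cur()
f=snap('side','side9'); crop(f,220,110,310,178,'side10c')
f=snap('top','top9'); crop(f,230,130,310,190,'top10c')"
```

```text
tip cab mm [-25.98 -33.49 220.66] axis [ 0.61  0.04 -0.79] y [0.07 0.99 0.1 ] F [0.2 0.8 0.9] t 18.05 gap -0.0002182967592620276
```

View pics/side10c.png

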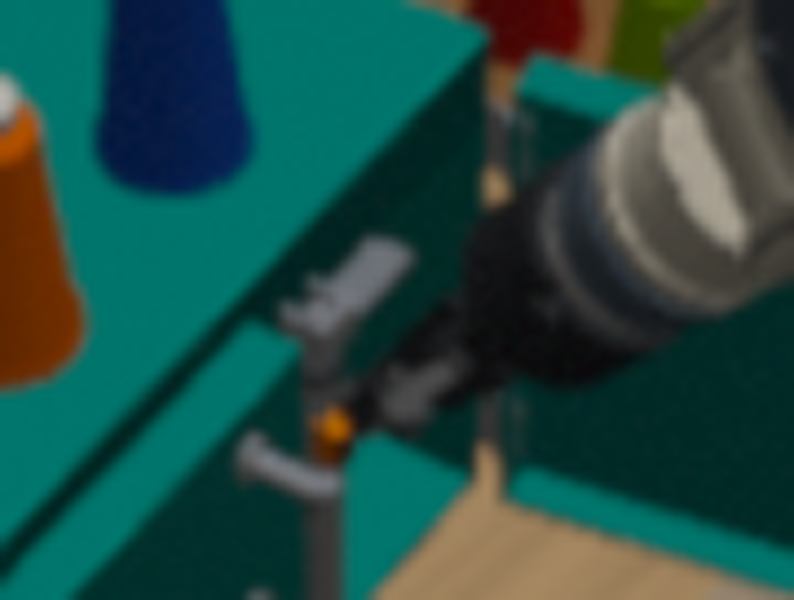

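View pics/top10c.png

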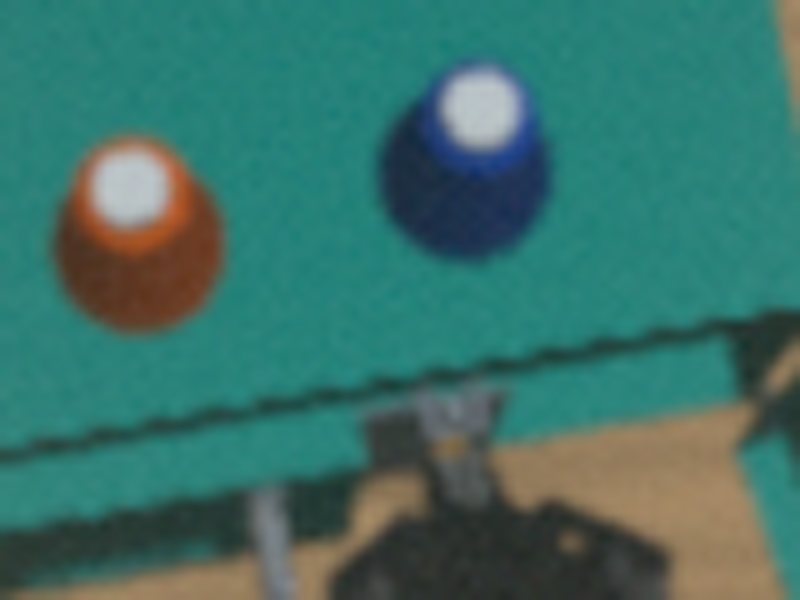

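Emit:
jog_arm(rows=[[[1,0,0,-0.6,0],[1,0.3,0.1,-1,0],[1,0.4,0.1,-1.4,0],[1,0.4,0.1,-1.8,0],[1,0.4,0.1,-2.2,0],[1,0.4,0.1,-2.2,0]]])

```text
t: 18.9
position: [0.6001, -0.0382, 0.2074]
eef_rot: [0.025, 0.442, 0.061, 0.894]
contact_force: [-1.1, -0.7, 0.7]
finger_gap: -0.0001
```

```bash
python3 -c "
from tgt import *
cur()
f=snap('side','side9'); crop(f,220,110,310,178,'side11c')"
```

```text
tip cab mm [-22.07 -33.43 198.74] axis [ 0.61  0.03 -0.79] y [0.07 0.99 0.1 ] F [-1.1 -0.7  0.7] t 18.9 gap -0.00014784994971161894
```

View pics/side11c.png

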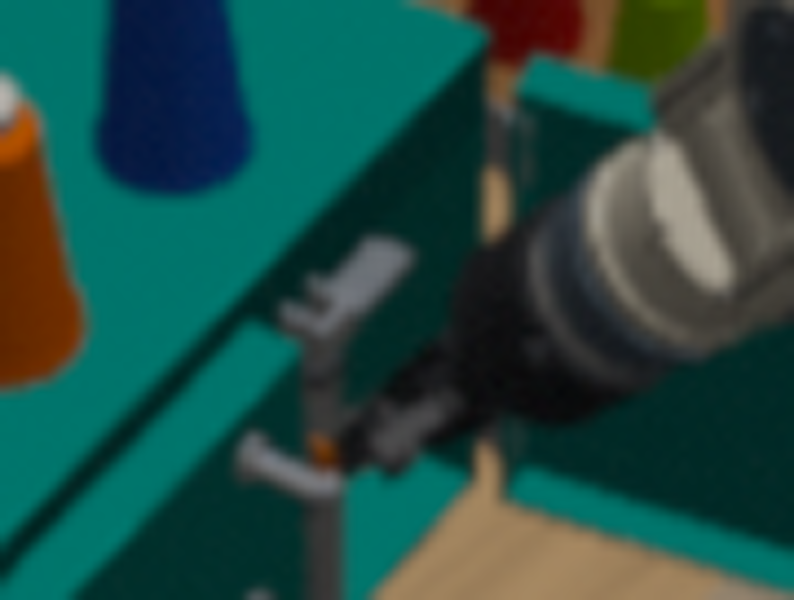

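The thumb's visible top has moved from row ~415 to ~435, so it is moving down with the fingertips. I'll keep pushing to the stop and watch the force.

Emit:
jog_arm(rows=[[[1,0,0,-0.4,0],[1,0,0,-0.8,0],[1,0,0,-1.2,0],[1,0,0,-1.4,0],[1,0,0,-1.4,0]]])

```text
t: 19.58
position: [0.6005, -0.0382, 0.1942]
eef_rot: [0.024, 0.442, 0.061, 0.895]
contact_force: [-5.6, -0.3, 6.0]
finger_gap: 0.0002
```

```bash
python3 -c "
from tgt import *
cur()
f=snap('side','side9'); crop(f,220,110,310,178,'side12c')"
```

```text
tip cab mm [-21.73 -33.52 185.51] axis [ 0.62  0.03 -0.79] y [0.07 0.99 0.1 ] F [-5.6 -0.3  6. ] t 19.575 gap 0.0001711895569096746
```

View pics/side12c.png

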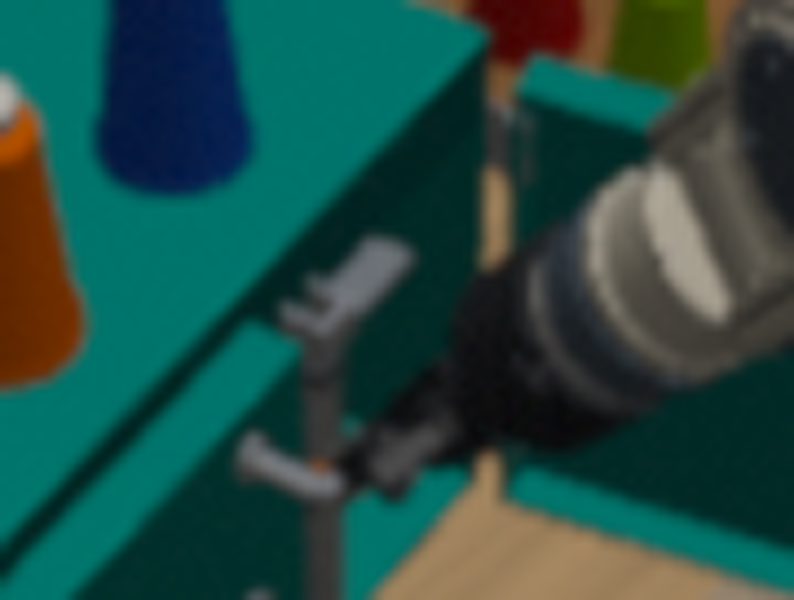

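Emit:
jog_arm(rows=[[[1,0,0,-0.2,0],[1,0,0,-0.2,0]]])

```text
t: 19.88
position: [0.6009, -0.0383, 0.1936]
eef_rot: [0.024, 0.441, 0.061, 0.895]
contact_force: [-12.0, -0.6, 15.8]
finger_gap: -0.0002
```

Emit:
jog_arm(rows=[[[1,0,0,-0.2,0],[1,0,0,-0.2,0]]])

```text
t: 20.12
position: [0.6013, -0.0384, 0.1931]
eef_rot: [0.024, 0.439, 0.061, 0.896]
contact_force: [-20.2, -0.9, 26.1]
finger_gap: -0.0001
```

The force climbed to 26 N with almost no motion, so the bolt is on its stop, with the tip at about 185 mm as expected. I'll back off along the tool axis and check.

Emit:
jog_arm(rows=[[[1,-0.6,-0.1,0.8,0],[1,-1.8,-0.4,2.4,0],[1,-3.6,-0.8,4.7,0],[1,-6,-1.2,7,0],[1,-9,-2,8,0],[1,-9,-2,8,0],[1,-9,-2,8,0]]])

```text
t: 21.0
position: [0.5105, -0.0584, 0.2695]
eef_rot: [0.025, 0.442, 0.061, 0.895]
contact_force: [0.5, -0.4, -0.1]
finger_gap: 0.0005
```

```bash
python3 st.py; python3 -c "
from tgt import *
cur()
f=snap('side','side13'); crop(f,220,110,310,178,'side13c')
f=snap('top','top13'); crop(f,190,80,350,200,'top13c')
L=c.l(cloud(load('side13.npz')))*1000; hsv=cv2.cvtColor(f['color'],cv2.COLOR_RGB2HSV)
ph=(-62,38,250); go(ph,0,-.008)
"
```

```text
{'t': 21.0, 'joint_pos': [-0.5127, -0.152, -0.543, 0.6508, 0.4209, -0.4509], 'position': [0.5105, -0.0584, 0.2695], 'contact_force': [0.4689, -0.3584, -0.1362], 'finger_gap': 0.0005}
[[0.602, -0.087, 0.794], [0.13, 0.991, 0.01], [-0.788, 0.097, 0.608]]
tip cab mm [-113.75  -39.33  260.88] axis [ 0.61  0.03 -0.79] y [0.07 0.99 0.1 ] F [ 0.5 -0.4 -0.1] t 21.0 gap 0.0005190591693823638
(-62, 38, 250) shift cm [ 5.04  8.7  -2.59] axis cab [ 0.61  0.03 -0.79] y cab [0.07 0.99 0.1 ]
```

View pics/side13c.png

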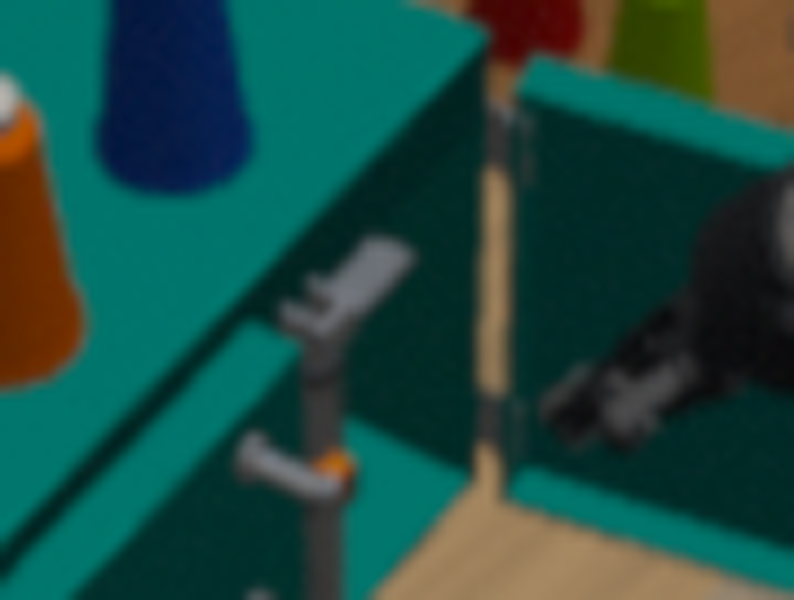

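View pics/top13c.png

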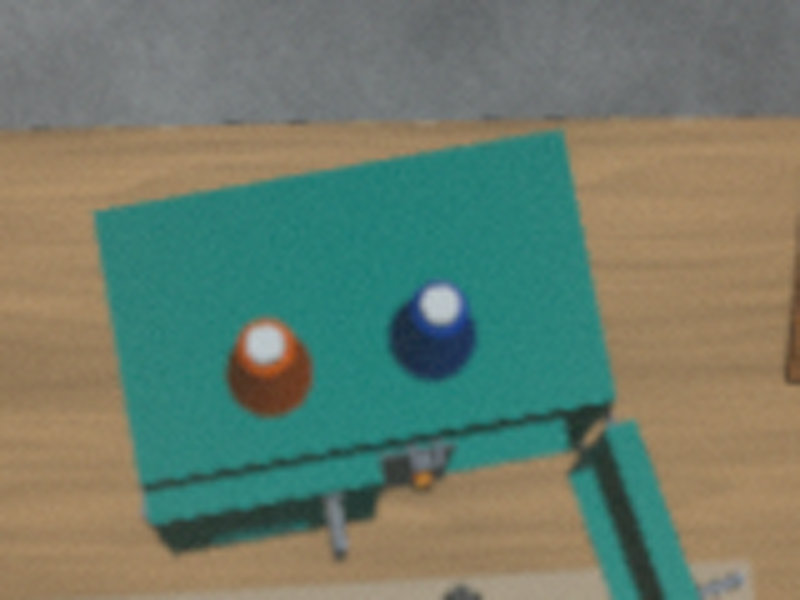

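The thumb has dropped from side crop (335,420) to (337,462), which is about 23 mm, so the bolt is withdrawn. Next is the passive handle: open the jaws, line up in front, then move in.

```bash
python3 -c "
from tgt import *
for q in((-115,38,250),(-62,38,230)): go(q,-.05,-.008)
t=load('top13.npz')
for q in((-62,38,265),(-62,38,165)):
    print((proj(t,c.w(np.array(q)/1000.))-[190,80]+.5)*5)
"
```

```text
(-115, 38, 250) shift cm [-0.2   7.81 -2.55] axis cab [ 0.62  0.   -0.79] y cab [0.12 0.99 0.1 ]
(-62, 38, 230) shift cm [ 5.03  8.64 -4.55] axis cab [ 0.62  0.   -0.79] y cab [0.12 0.99 0.1 ]
[341.16 545.11]
[340.03 558.03]
```

Emit:
jog_arm(rows=[[[0.3,0,3,-1,0],[0.3,-0.2,6,-2.6,0],[0.3,-0.2,7.9,-2.6,0],[0.3,-0.2,7.9,-2.6,0],[0.3,-0.2,7.9,-2.6,0],[0.3,-0.2,7.9,-2.6,0]]])

```text
t: 21.85
position: [0.5086, 0.0201, 0.2438]
eef_rot: [0.025, 0.442, 0.06, 0.895]
contact_force: [-0.1, -1.0, 0.7]
finger_gap: 0.0602
```

```bash
python3 -c "
from tgt import *
cur(); go((-62,38,230),0,-.008)
f=snap('side','side14'); crop(f,200,90,320,180,'side14c')
f=snap('top','top14'); crop(f,190,100,350,220,'top14c')
"
```

```text
tip cab mm [-103.37   38.53  235.09] axis [ 0.61  0.03 -0.79] y [0.07 0.99 0.1 ] F [-0.1 -1.   0.7] t 21.85 gap 0.06016154184496441
(-62, 38, 230) shift cm [ 5.24  0.84 -2.01] axis cab [ 0.61  0.03 -0.79] y cab [0.07 0.99 0.1 ]
```

View pics/side14c.png

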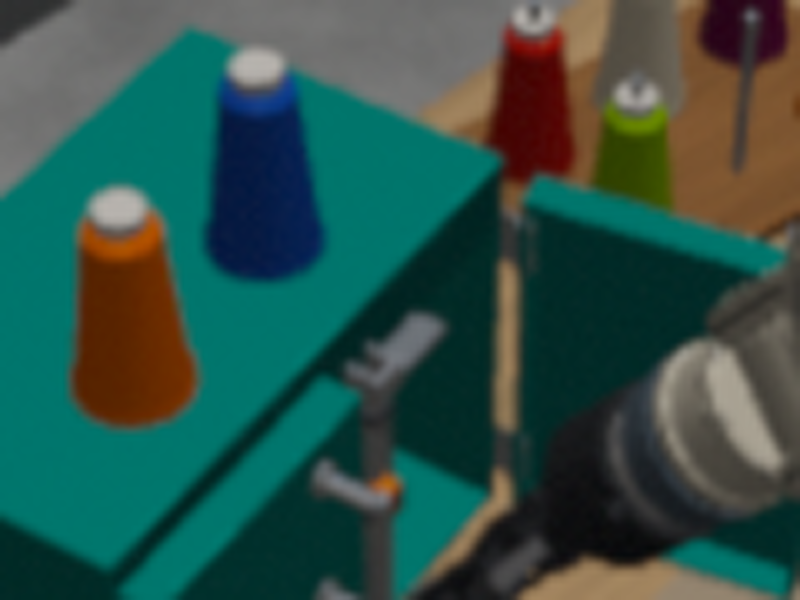

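View pics/top14c.png

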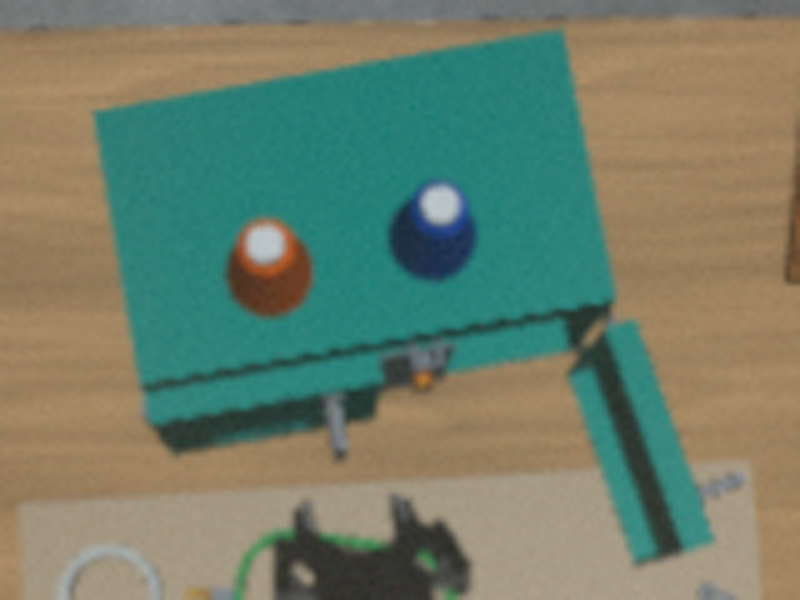

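The fingertips at crop (303,505) and (400,500) straddle the bar at (340,453) along the approach direction. Moving in.

Emit:
jog_arm(rows=[[[0.3,2,0.3,-1,0],[0.3,4,0.65,-2,0],[0.3,5.2,0.85,-2,0],[0.3,5.2,0.85,-2,0],[0.3,5.2,0.85,-2,0]]])

```text
t: 22.58
position: [0.5599, 0.0292, 0.2241]
eef_rot: [0.024, 0.442, 0.061, 0.895]
contact_force: [-0.7, 0.2, -0.3]
finger_gap: 0.0595
```

Emit:
jog_arm(rows=[[[1,0,0,0,0],[1,0,0,0,0],[1,0,0,0,0],[1,0,0,0,0],[1,0,0,0,0]]])

```text
t: 23.2
position: [0.5602, 0.028, 0.2241]
eef_rot: [0.023, 0.442, 0.059, 0.895]
contact_force: [-3.8, -4.1, 1.8]
finger_gap: 0.0095
```

```bash
python3 -c "
from tgt import *
cur(); f=snap('top','top15'); crop(f,190,100,350,220,'top15c')
M=R.from_quat(s['eef_rot']).as_matrix(); 
# pivot: passive hinge; TCP rotates with the leaf
h=c.w((-.014,.171,0)); v=(p-h)[:2]
g=(p-.008*M[:,0]-h)[:2]; print('grasp r',np.linalg.norm(g),np.hypot(.048,.133))
for d in np.arange(-.1,-1.7,-.1):
    Q=np.array([[np.cos(d),-np.sin(d)],[np.sin(d),np.cos(d)]]); print(round(d,2),(Q@v-v)*100)
"
```

```text
tip cab mm [-51.13  38.19 215.41] axis [ 0.61  0.03 -0.79] y [0.07 0.99 0.09] F [-3.8 -4.1  1.8] t 23.2 gap 0.009542431356130377
grasp r 0.14204551749145125 0.14139660533407442
-0.1 [-1.37  0.29]
-0.2 [-2.7   0.72]
-0.3 [-3.99  1.28]
-0.4 [-5.21  1.97]
-0.5 [-6.36  2.77]
-0.6 [-7.42  3.69]
-0.7 [-8.39  4.7 ]
-0.8 [-9.24  5.81]
-0.9 [-9.99  7.  ]
-1.0 [-10.61   8.25]
-1.1 [-11.1    9.57]
-1.2 [-11.46  10.92]
-1.3 [-11.69  12.3 ]
-1.4 [-11.77  13.7 ]
-1.5 [-11.71  15.1 ]
-1.6 [-11.52  16.49]
```

View pics/top15c.png

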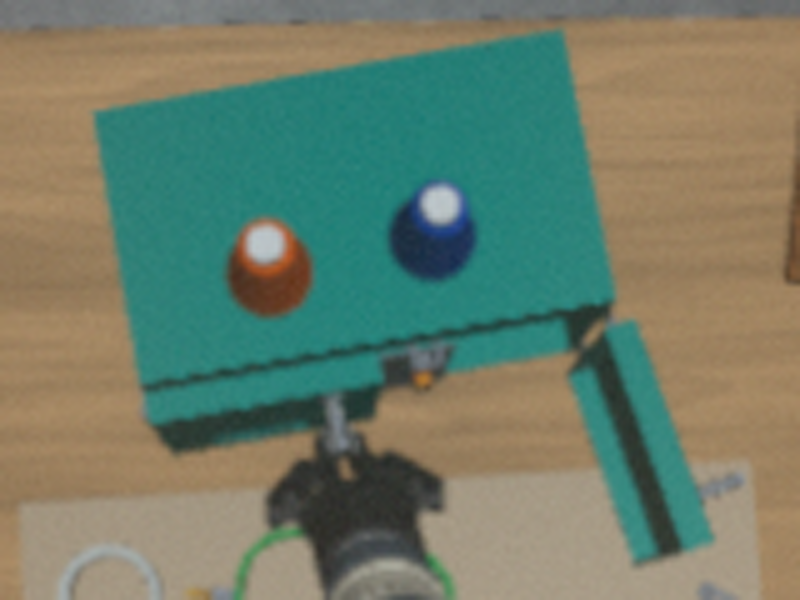

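The bar is held (gap 9.5 mm, radius 142 mm). I'll start the passive swing.

Emit:
jog_arm(rows=[[[1,-0.7,0.13,0,-0.05],[1,-1.37,0.29,0,-0.1],[1,-2.04,0.5,0,-0.15],[1,-2.7,0.72,0,-0.2],[1,-3.35,1,0,-0.25],[1,-3.99,1.28,0,-0.3],[1,-4.6,1.62,0,-0.35],[1,-5.21,1.97,0,-0.4],[1,-5.21,1.97,0,-0.4]]])

```text
t: 24.38
position: [0.5076, 0.0483, 0.2241]
eef_rot: [0.11, 0.428, -0.119, 0.889]
contact_force: [-5.1, -6.6, 5.3]
finger_gap: 0.0094
```

```bash
python3 st.py
```

```text
{'t': 24.375, 'joint_pos': [-0.006, -0.1454, -0.6809, 0.3798, -0.114, 0.3003], 'position': [0.5076, 0.0483, 0.2241], 'contact_force': [-5.0949, -6.6114, 5.2975], 'finger_gap': 0.0094}
[[0.605, 0.306, 0.735], [-0.117, 0.947, -0.298], [-0.788, 0.094, 0.609]]
```

Emit:
jog_arm(rows=[[[1,-0.6,0.4,0,-0.05],[1,-1.15,0.8,0,-0.1],[1,-1.7,1.25,0,-0.15],[1,-2.21,1.72,0,-0.2],[1,-2.7,2.2,0,-0.25],[1,-3.18,2.73,0,-0.3],[1,-3.62,3.27,0,-0.35],[1,-4.03,3.84,0,-0.4],[1,-4.42,4.43,0,-0.45],[1,-4.78,5.03,0,-0.5],[1,-4.78,5.03,0,-0.5]]])

```text
t: 25.75
position: [0.4602, 0.0991, 0.224]
eef_rot: [0.213, 0.388, -0.335, 0.832]
contact_force: [-4.4, -2.2, 9.2]
finger_gap: 0.0094
```

```bash
python3 st.py; python3 -c "
from tgt import *
f=snap('side','side16'); crop(f,130,60,370,240,'side16c')
f=snap('top','top16'); crop(f,170,100,350,235,'top16c')"
```

```text
{'t': 25.75, 'joint_pos': [0.3562, -0.0358, -0.548, 0.6848, -0.562, 1.0909], 'position': [0.4602, 0.0991, 0.224], 'contact_force': [-4.3523, -2.2123, 9.244], 'finger_gap': 0.0094}
[[0.475, 0.722, 0.503], [-0.392, 0.685, -0.614], [-0.788, 0.095, 0.609]]
```

View pics/side16c.png

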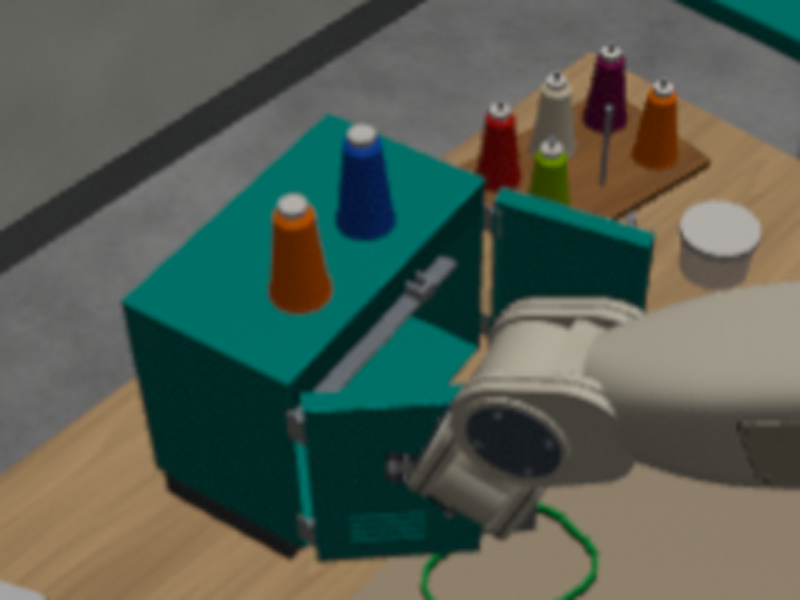

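View pics/top16c.png

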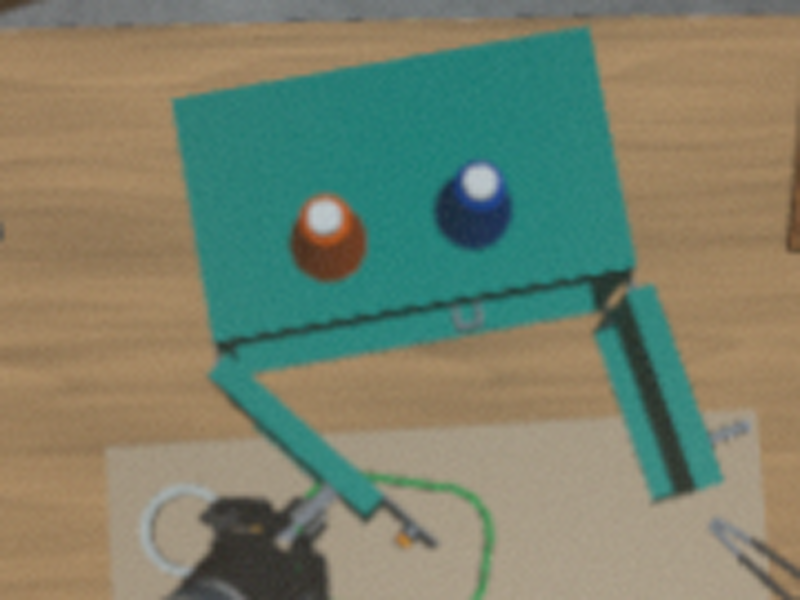

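Emit:
jog_arm(rows=[[[1,-0.32,0.62,0,-0.05],[1,-0.62,1.25,0,-0.1],[1,-0.88,1.9,0,-0.15],[1,-1.11,2.57,0,-0.2],[1,-1.3,3.23,0,-0.25],[1,-1.47,3.92,0,-0.3],[1,-1.6,4.6,0,-0.35],[1,-1.7,5.3,0,-0.4],[1,-1.7,5.3,0,-0.4]]])

```text
t: 26.98
position: [0.4438, 0.1526, 0.224]
eef_rot: [0.286, 0.338, -0.493, 0.749]
contact_force: [0.9, -1.1, 8.7]
finger_gap: 0.0093
```

```bash
python3 st.py; python3 -c "
from tgt import *
f=snap('side','side17'); crop(f,130,60,370,240,'side17c')"
```

```text
{'t': 26.975, 'joint_pos': [0.5259, 0.1766, -0.2921, 1.1357, -0.6622, 1.7817], 'position': [0.4438, 0.1526, 0.224], 'contact_force': [0.8946, -1.1372, 8.746], 'finger_gap': 0.0093}
[[0.286, 0.932, 0.224], [-0.545, 0.35, -0.762], [-0.788, 0.096, 0.608]]
```

View pics/side17c.png

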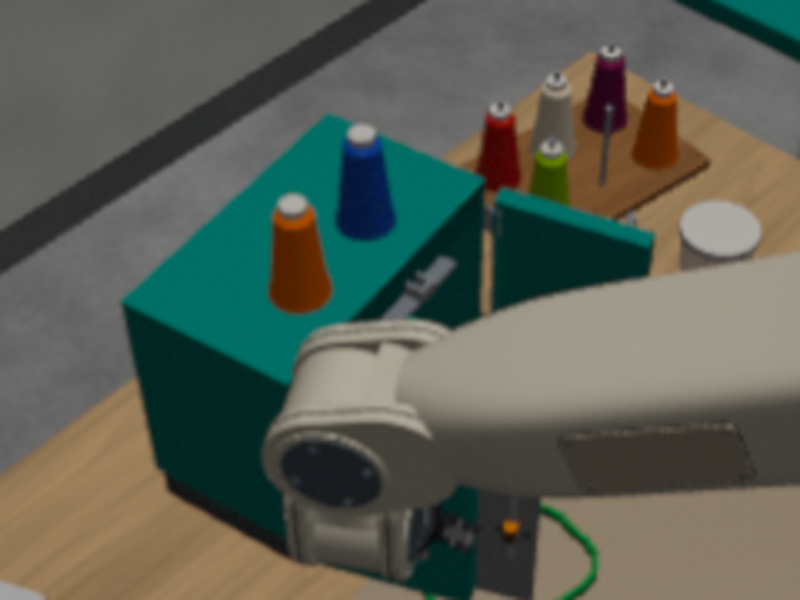

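Emit:
jog_arm(rows=[[[1,-0.05,0.7,0,-0.05],[1,-0.08,1.4,0,-0.1],[1,-0.06,2.1,0,-0.15],[1,-0.02,2.8,0,-0.2],[1,0.07,3.5,0,-0.25],[1,0.17,4.19,0,-0.3],[1,0.31,4.9,0,-0.35],[1,0.48,5.55,0,-0.4],[1,0.48,5.55,0,-0.4]]])

```text
t: 28.15
position: [0.4495, 0.2078, 0.2241]
eef_rot: [0.348, 0.274, -0.632, 0.636]
contact_force: [7.5, -3.0, 7.1]
finger_gap: 0.0095
```

```bash
python3 st.py; python3 -c "
from tgt import *
f=snap('side','side18'); crop(f,130,60,370,240,'side18c')
f=snap('top','top18'); crop(f,150,100,350,250,'top18c')"
```

```text
{'t': 28.15, 'joint_pos': [0.5755, 0.4007, 0.0146, 1.538, -0.5735, 2.3263], 'position': [0.4495, 0.2078, 0.2241], 'contact_force': [7.4993, -2.9579, 7.1338], 'finger_gap': 0.0095}
[[0.051, 0.994, -0.092], [-0.613, -0.041, -0.789], [-0.788, 0.097, 0.608]]
```

View pics/side18c.png

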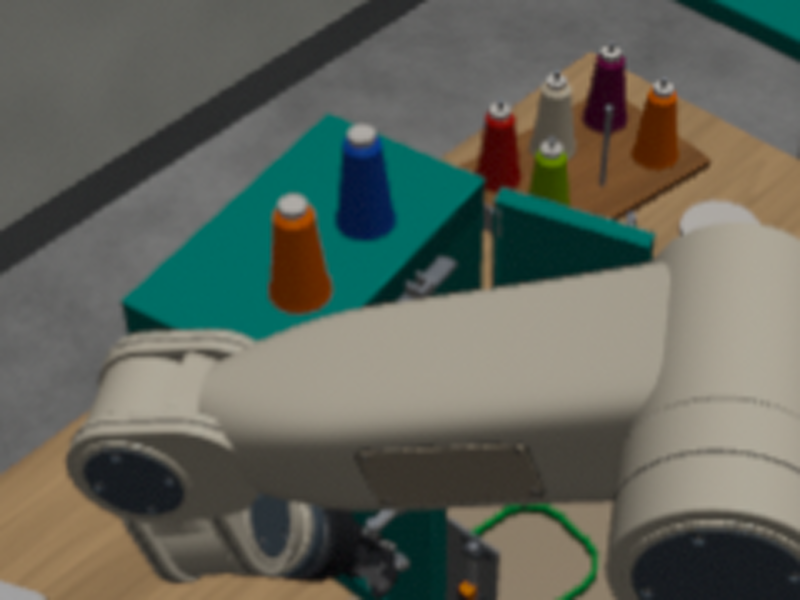

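View pics/top18c.png

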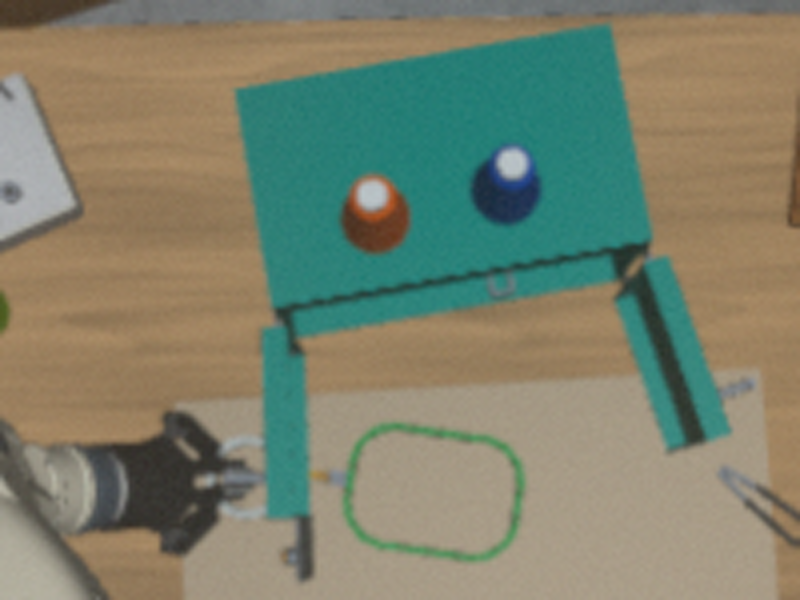

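The passive leaf is now at about 1.70 rad: in the top crop it runs from (282,325) to (290,515), which is past square to the carcass. I'll release and back out along the tool axis.

Emit:
jog_arm(rows=[[[0.3,0,0,0,0],[0.3,0,0,0,0],[0.3,0,0,0,0],[0.3,0,0,0,0],[0.3,-0.1,1.2,1.6,0],[0.3,-0.2,2.5,3.2,0],[0.3,-0.4,4.9,6.3,0],[0.3,-0.6,7,10,0],[0.3,-0.6,7,14,0],[0.3,-0.6,7,14,0],[0.3,-0.6,7,14,0]]])

```text
t: 29.62
position: [0.4412, 0.2736, 0.3569]
eef_rot: [0.35, 0.274, -0.629, 0.637]
contact_force: [-0.8, 0.2, -0.7]
finger_gap: 0.06
```

```bash
python3 st.py
```

```text
{'t': 29.625, 'joint_pos': [0.6744, 0.4456, 0.4212, 1.9481, -0.5379, 2.4292], 'position': [0.4412, 0.2736, 0.3569], 'contact_force': [-0.7884, 0.2297, -0.6538], 'finger_gap': 0.06}
[[0.058, 0.994, -0.091], [-0.61, -0.037, -0.792], [-0.79, 0.101, 0.604]]
```

Emit:
jog_arm(rows=[[[0.3,-4,0,2,0],[0.3,-8,0,4,0],[0.3,-10,0,5,0],[0.3,-10,0,5,0],[0.3,-10,0,5,0]]])

```text
t: 30.25
position: [0.3442, 0.2602, 0.3795]
eef_rot: [0.36, 0.278, -0.619, 0.64]
contact_force: [0.4, 0.0, 0.0]
finger_gap: 0.0599
```

```bash
python3 st.py; python3 -c "
from tgt import *
f=snap('side','side19'); crop(f,0,0,512,384,'side19f')
f=snap('top','top19'); crop(f,90,90,350,285,'top19c')"
```

```text
{'t': 30.25, 'joint_pos': [0.7701, 0.2976, 0.2574, 1.9476, -0.5017, 2.5135], 'position': [0.3442, 0.2602, 0.3795], 'contact_force': [0.3881, 0.0388, 0.0389], 'finger_gap': 0.0599}
[[0.08, 0.993, -0.09], [-0.592, -0.025, -0.805], [-0.802, 0.118, 0.586]]
```

View pics/side19f.png

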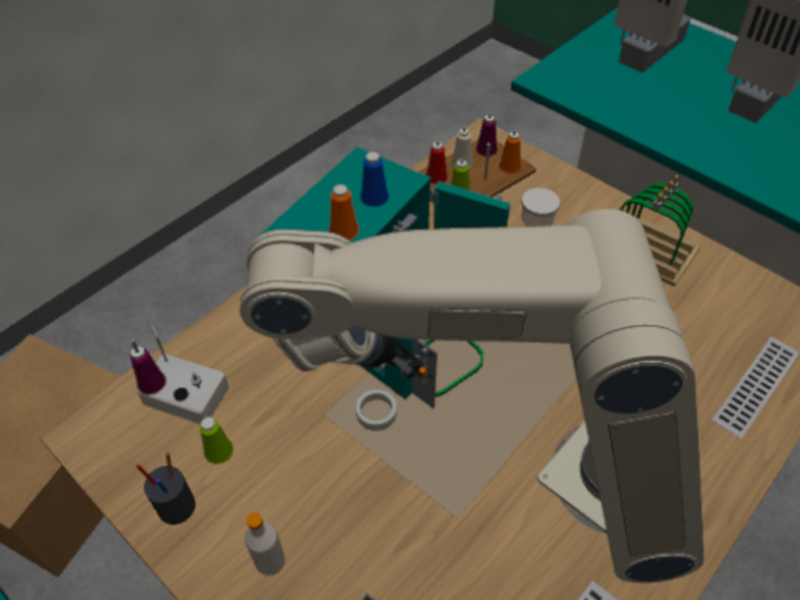

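View pics/top19c.png

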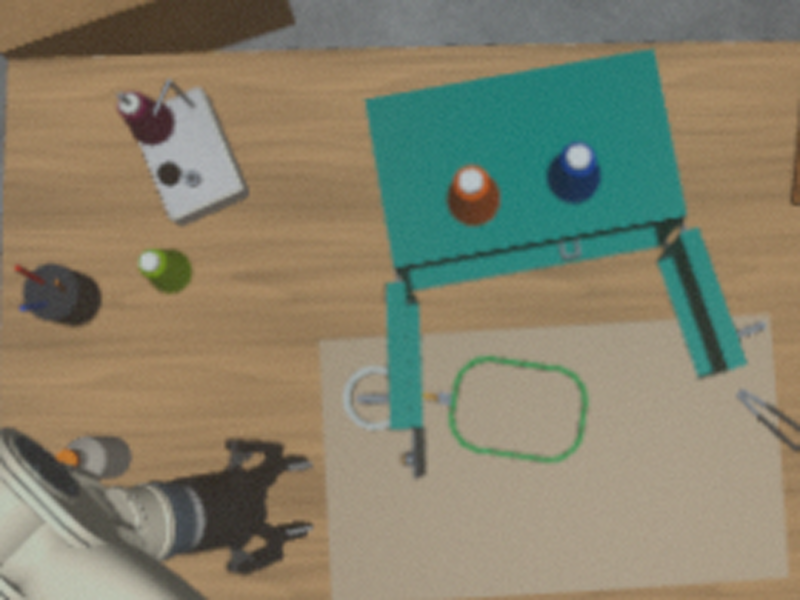

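Everything looks clear of the robot. Before handing in I'll check the bolt height, both leaf angles and the bystanders numerically.

```bash
python3 - <<'E'
from h import *
np.set_printoptions(suppress=True,precision=3)
c=Cab(.6233,-.0003,.1573)
t=load("top19.npz"); s=load("side19.npz"); t0=load("top0.npz"); s0=load("side0.npz")
L=c.l(cloud(t)); hsv=cv2.cvtColor(t["color"],cv2.COLOR_RGB2HSV)
teal=(hsv[...,0]>80)&(hsv[...,0]<95)&(hsv[...,1]>120)&(abs(L[...,2]-.285)<.01)&(L[...,0]<-.03)
for n,m,base in(("active",teal&(L[...,1]<-.1),None),("passive",teal&(L[...,1]>.1),None)):
    q=L[m][:,:2]; r=cv2.fitLine(q.astype(np.float32),cv2.DIST_HUBER,0,.001,.001).ravel(); d=r[:2]*(-np.sign(r[0]))
    ang=np.arctan2(-d[0],d[1]) if n=="active" else np.arctan2(-d[0],-d[1]); print(n,m.sum(),"opening",ang)
    th=ang
th=ang
v=np.array([-.0165-.014*0,-.034])-np.array([-.014,.171])
for z in(.2,.176):
    R=np.array([[np.cos(-th),-np.sin(-th)],[np.sin(-th),np.cos(-th)]]); p=R@(np.array([-.0165,-.034])-[-.014,.171])+[-.014,.171]
    print("thumb mid z",z,proj(s,c.w((*p,z))))
Ls=c.l(cloud(s)); h=cv2.cvtColor(s["color"],cv2.COLOR_RGB2HSV)
m=(h[...,0]<18)&(h[...,1]>180)&(h[...,2]>60); m[:225]=0;m[250:]=0;m[:,:262]=0;m[:,282:]=0
print(np.argwhere(m)[:,::-1].mean(0),Ls[m].mean(0))
for n,a,b in(("top",t,t0),("side",s,s0)):
    d=np.abs(a["color"].astype(int)-b["color"]).max(-1); 
    for nm,w in dict(cone_o=(.06,.07,.35),cone_b=(.07,-.05,.35)).items(): pass
    cv2.imwrite(f"pics/diff_{n}.png",cv2.resize(np.clip(d*3,0,255).astype(np.uint8),(800,600)))
crop(s,240,205,300,250,"side19d")
E
```

```text
active 250 opening 1.7309431
passive 275 opening 1.7071953
thumb mid z 0.2 [270.406 232.986]
thumb mid z 0.176 [270.296 237.559]
[270.158 237.105] [-0.24   0.241  0.244]
```

View pics/diff_top.png

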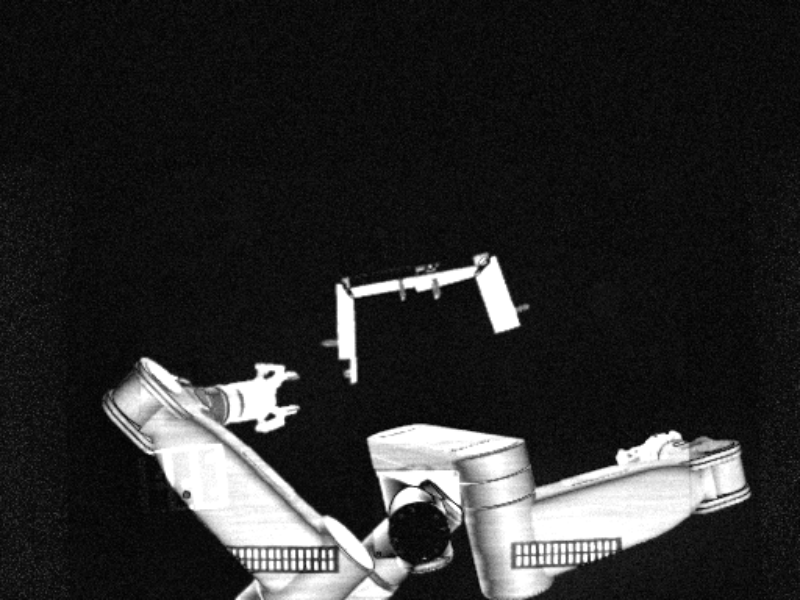

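View pics/side19d.png

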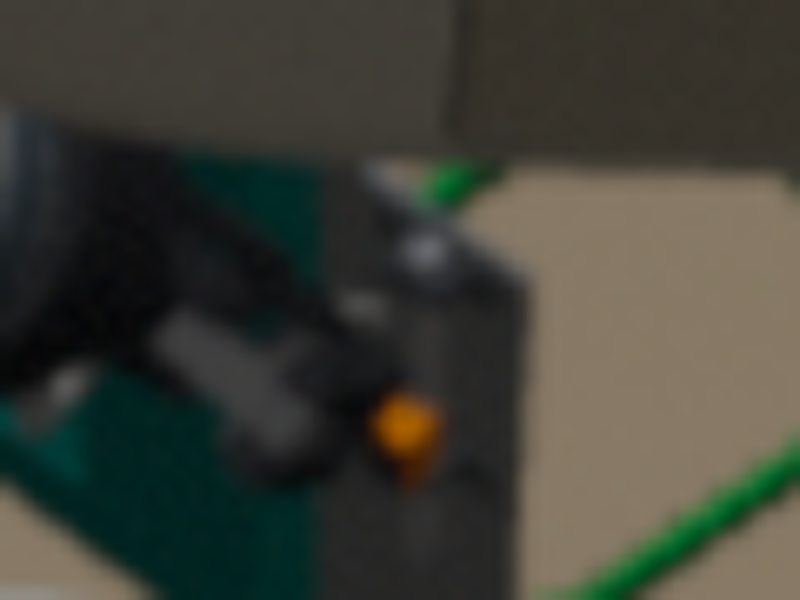

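The bolt is withdrawn: the thumb shows at row 237.1, against 237.6 predicted when withdrawn and 233.0 when shot. The leaves read 1.73 and 1.71 rad, and the difference image shows only the leaves and the arm changed. Handing in.

```bash
python3 -c "
from workcell import ctrl
s=ctrl.sense(); print(s['t'],abs(s['dq']).max(),s['contact_force']); print(ctrl.sign_off())"
```

```text
30.35 0.002699810555975443 [-0.05070047  0.329382    0.30021249]
the job is handed in; nothing more can be done
None
```

The cabinet is open as asked and the job is handed in at 30.35 s of the 64 s allowed. I opened the active leaf by its handle, pushed the bolt's thumb-piece down to its stop, then opened the passive leaf by its handle.

The moves could not tilt the tool. I got the roughly 38° lean by commanding rises past joint 4's limit, so that joint sat clipped at about 1.948 rad, just inside its 1.95 range.

**Last checks:**
- **Leaves:** the active leaf measures about 1.73 rad open and the passive leaf about 1.71 rad, both past square.
- **Bolt:** on the final push the force rose to about 26 N vertically (33 N in all) with almost no movement, so it was on its stop. After both leaves were open, the thumb-piece was within 0.5 pixel of where it should appear when fully withdrawn. Read literally, that half pixel means about 21.6 mm of travel rather than 24, but it is within the measuring error and well past the 15 mm catch point.
- **Other objects:** comparing the first and last top views, only the leaves and the arm had moved.
- **Robot:** it was still and touching nothing, with contact force under 0.5 N.

No check failed. The one disagreement was about 3–4 mm sideways between the fingertip and the thumb-piece in the top view, which I corrected before pushing.

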